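Weigh the copper fittings on the spring scale

ROBOT

A 7-joint arm with a two-finger parallel gripper is mounted at the origin on the work surface. World frame = base frame: x ahead of the robot, y to its left, z up, the work surface at z = 0. Lengths are in m, angles in rad, forces in N, time in s.
With the tool pointing down it reaches from about 0.4 to 0.85 m from the base axis. Payload 4.5 kg.
Tool frame: the origin (TCP) lies at the very end of the fingers, on their centre line; the grasp point (between the pads) lies 19 mm behind it; z points along the fingers, x is the direction in which the jaws open and shut, and the axes are right-handed (so a half turn about z gives the same grasp; the last joint's range is limited). The gripper opens to 85 mm and grips with 20 to 120 N. Pads are 22 mm wide; open, the fingers measure 114 mm over their backs; the gripper's body (76 mm by 85 mm) begins 54 mm behind the grasp point. The pads swing forward as they close: fully open they stand 13 mm farther back than shut.
Start: joints at [1.35, 0.689, -0.195, 1.565, 0.157, 0.902, -0.215], TCP at [0.158, -0.605, 0.231] pointing down, gripper open.
Joint ranges: [-3.01, 3.01], [-0.46, 2.08], [-1.47, 1.51], [0.13, 2.56], [-1, 4.14], [0.04, 2.09], [-2.66, 2.66]. Speed limits (rad/s): [2.57, 2.57, 3.14, 3.14, 3.14, 3.14, 3.14].

INTERFACE

Orientations are given as a 3x3 rotation matrix whose columns are the frame's x, y, z axes.
In Python, from plant import manip, capture, hand_in gives the robot as it stands.
- The arm moves only by the tool carry_out, never from a script. Its argument "moves" is a list of rows, each an object with "dp": the shift along the tool's x, y, z in m, a list of three; "dr": the turn, a rotation vector about the tool's x, y, z in rad, a list of three. In form: [{"dp": [dx, dy, dz], "dr": [ax, ay, az]}, ...]. A call has 1 to 10 rows; each row is the pose to reach, as a shift and turn from the pose measured when the call began, along the tool's axes at that moment; what a row does not reach only later rows make up. A row lasts 1/10 s, in which the tool goes at most 50 mm and 8.59 degrees, less where a joint would pass 70% of its speed; a pose out of reach is approached as far as the arm can. A call with a gripper value outside its range is refused whole. "fingers" is the closure in counts, from 0 (fully open) to 255 (shut), set as the call begins (left out, the last holds). The fingers move at their own pace and stop on an object; "grip_force" is the grip in N (left out, the last holds). Time passes only in rows, so rows that repeat a pose let the fingers close. It gives the time, the measured TCP pose, the force and the opening at its end, in the units of the state.
- manip.sense(): the state, without advancing time (a new reading comes with each control period).
- capture(name): name is "scene" or "side" or "wrist"; returns a dict with "color" (400x640x3 uint8, red, green, blue), "intrinsics" (3x3 intrinsics, pixels), "xyz" and "rotation" of the camera in the world; the wrist camera has in their place "T_tool_cam" (4x4, takes a point from camera to tool coordinates, whose origin is the TCP and whose axes are the tool frame's). Camera axes: x right, y down, z forward; pixel columns grow to the right and rows downward; lengths in m; the calibration is good to about 2 mm. A picture is of the moment at which its call begins: read the wrist's pose just before it. There is no depth.
- hand_in(): hands the job in, once; it reports no verdict.
The state is a dict: "t": time; "joint_pos": joint angles; "qvel": joint speeds; "joint_efforts": joint torques, N m; "tool_pos": TCP position; "eef_rot": TCP orientation; "wrist_force": force on the tool from outside, world axes, zero at the start; "ft_torque": the same for the moment, N m; "gripper_width": finger opening in m.
Only numpy, scipy, OpenCV 4.12 (cv2) and the standard library are available. Lean on these libraries where they do the work, as an engineer would, in place of code of your own. Each camera call takes 0.05 s, during which the arm holds its last target. There are 200 camera calls.

TASK

Weigh the basket of copper elbows (wooden handle): pick it up by its handle, keep it upright, and hang it by the eye on the hook of the red spring scale. Ease the weight onto the hook slowly and let go only once the hook carries all of it, so that the hook and pointer never jump, either on the way down or when you let go; never jam or pull the basket hard against the scale, nor push on the scale with the robot. Leave it hanging free and at rest, and leave the other things on the mat where they are.

Things in the scene. Friction and masses are not known exactly. Their poses are not given: they have to be found in the camera images.
- basket: The basket to weigh: round steel-wire basket, 110 mm across, 50 mm tall, full of copper elbows, one rigid piece, 0.3 to 0.9 kg, centre of mass on its axis about 26 mm up, standing on the 3 mm blue mat. Origin: centre of its underside; z up. Two wires rise to a flat upright wooden handle, and a thin rod goes on up to a round wire eye; it lies in the y-z plane, its hole looks along x.
- basket_handle (a point): Middle of the wooden handle, 102.5 mm above the underside, axes as the basket's. Handle: 16 mm along x, 22 mm along y (pinch it across y), from 75 to 130 mm above the underside. The hook, and the dial over it, will be above the eye: take the handle leaning 30 to 45 degrees, fingers pointing down and along x, gripper's body on the side the hook opens to. The basket may hang either way round.
- eye_crown (a point): Top of the hole in the eye (inner side of the ring at its top), 226.5 mm above the basket's underside; this spot comes to rest on the hook. The ring is of 5 mm wire, hole 34 mm across, its centre 17 mm below this point; a 6 mm rod joins it to the handle.
- scale: Red dial spring scale (case 150 mm across, 50 mm deep along x, its rod guide's lower end 412 mm above the bench) on a fixed green gallows. Origin: on the bench top straight under the hook; the hook opens towards -x. The post, 30 mm square and 645 mm tall, stands at x 150, y -80 mm in this frame, on a steel plate 13 mm thick (x 100 to 200, y -160 to 40 mm). Carries dial, pointer and hook.
- hook_seat (a point): Where a load hangs: top of the hook's wire at the bottom of its bend, axes as the scale's; 323.5 mm above the bench unloaded, sinks straight down with the hook. The hook is a J of 7 mm wire in the scale's x-z plane, open towards -x; its back stands 12 mm behind the seat (+x) and leans back over it to the rod, more than 35 mm above the seat.
- hook_tip (a point): Top of the hook's upturned free end, 15.5 mm in front (-x) of the seat and 14 mm above it. The eye must pass over it along +x: its crown above the tip, its lower side below the bend. With the crown 20 mm above the seat there is about 6 mm of room above and below; then lower.
- scale_hook (a joint): How far the hook is pulled down, m: 0 unloaded (stop), 0.085 at the lower stop. Spring: 130 N per m (7.5 mm per 100 g) plus 0.13 N, lightly damped, so a load let go off balance bounces. The hook moving faster than 0.06 m/s, up or down, counts as a jump. The dial pointer turns with it, clockwise, 0.53 rad per 100 g.
- steel_basket: Bystander: a basket of the same make with a black handle, full of dark steel elbows. Origin: centre of its underside.
- jug: Bystander: open steel jug, 100 mm across and 105 mm tall, with a handle. Origin: centre of its underside.
- mallet: Bystander: small mallet with a wooden handle lying on the mat, 235 mm long. Origin: under the middle of its length.
- brush: Bystander: wooden hand brush lying on the mat, 215 mm long. Origin: on the mat where handle and head meet.
- anvil_block: Bystander: dark steel block, 70 x 70 x 32 mm. Origin: centre of its underside.
- cup: Bystander: small white bowl, 76 mm across and 55 mm tall. Origin: centre of its underside.
- pliers: Bystander: pliers with red grips lying on the mat, 190 mm long. Origin: on the mat, near the joint.

How it is judged:
By the outcome, as a careful person would: the job done as asked, in the order asked, and still so for the second after the job is handed in, with the robot touching nothing.
It also fails if it takes over 69 s, if anything falls off the work surface, if the arm or the gripper's body presses on something with over 40 N, if the wrist force passes 120 N, or if a joint passes its speed limit or range.

## Working session

There is one attempt and no reset: what is moved stays moved. The work goes in short steps, Python scripts to look and compute and a tool call to move; the robot and the scene stay as the last step left them, time stands still between calls to the robot, and variables do not carry over. Pictures are saved under pics/ and viewed, about 8 in all and at most 12, crops included, and the job is handed in when it is done.

Besides the shell and the picture viewer there is one more tool, called after "Emit:" as a command line: name --argument value ..., lists and objects as JSON in quotes. carry_out: Moves the arm, as the interface text tells. Its arguments: {"type":"object","properties":{"moves":{"type":"array"},"fingers":{"type":"number"},"grip_force":{"type":"number"}},"required":["moves"]}

```bash
ls; mkdir -p pics
python3 - <<'E'
from plant import manip, capture
import cv2, pickle, numpy as np
s=manip.sense(); print({k:np.round(v,3).tolist() for k,v in s.items()})
for n in ("scene","side"):
    c=capture(n); pickle.dump(c,open(f"{n}.pkl","wb"))
    cv2.imwrite(f"pics/{n}0.png",c["color"][:,:,::-1])
    print(n,c["intrinsics"].tolist(),c["xyz"],np.round(c["rotation"],4).tolist())
E
```

```text
pics
{'t': 0.0, 'joint_pos': [1.35, 0.69, -0.195, 1.566, 0.157, 0.903, -0.215], 'qvel': [0.001, 0.002, 0.0, -0.0, 0.002, 0.002, 0.001], 'joint_efforts': [-0.001, -53.96, -1.267, -15.854, 0.009, 0.009, -0.0], 'tool_pos': [0.157, -0.604, 0.23], 'eef_rot': [[0.252, -0.968, -0.001], [-0.968, -0.252, 0.002], [-0.002, 0.0, -1.0]], 'wrist_force': [-0.013, -0.981, 0.561], 'ft_torque': [-0.046, -0.018, 0.026], 'gripper_width': 0.085}
scene [[398.9998049512307, 0.0, 326.86976080511687], [0.0, 398.9998049512307, 198.06336710410042], [0.0, 0.0, 1.0]] [ 1.45884477 -0.39879278  0.84684735] [[0.3706, 0.5109, -0.7756], [0.9288, -0.2124, 0.3038], [-0.0095, -0.833, -0.5532]]
side [[420.81884917656816, 0.0, 315.6729153960936], [0.0, 420.81884917656816, 202.16168586126133], [0.0, 0.0, 1.0]] [-0.34653303  0.81964984  0.92676893] [[-0.6879, -0.3549, 0.6331], [-0.7256, 0.3584, -0.5874], [-0.0184, -0.8635, -0.504]]
```

View pics/scene0.png

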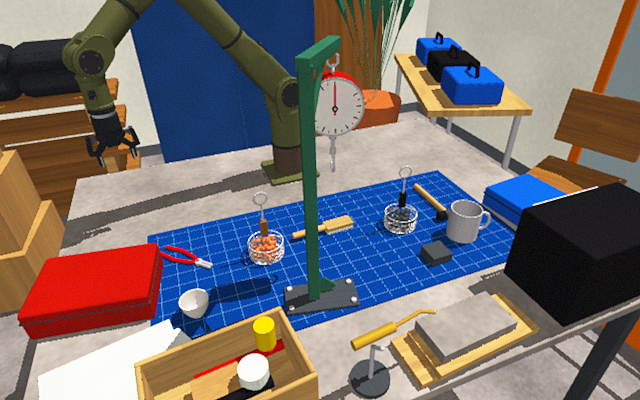

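View pics/side0.png

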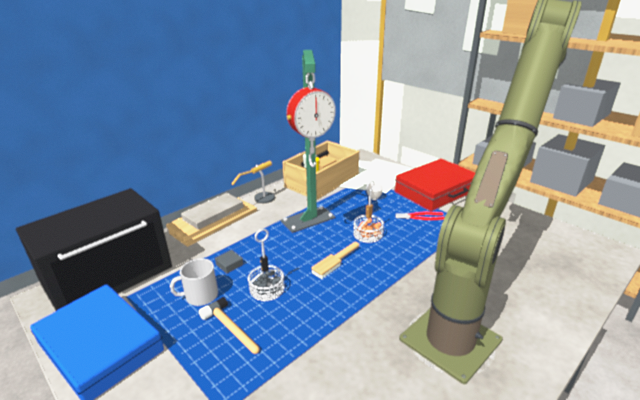

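The scene view shows the copper basket at about (265,248) with its eye at (261,200), and the hook near (332,160). The side view shows the basket at (369,230), its eye near (372,190), and the hook near (311,158). I'll enlarge those areas.

```bash
cat > h.py <<'E'
import pickle, cv2, numpy as np
def load(n): return pickle.load(open(n+".pkl","rb"))
def tile(c,x0,y0,w,h,s):
    im=cv2.resize(c["color"][y0:y0+h,x0:x0+w,::-1],None,fx=s,fy=s,interpolation=cv2.INTER_CUBIC)
    for x in range((x0+9)//10*10,x0+w,10):
        k=int((x-x0+.5)*s); cv2.line(im,(k,0),(k,6),(0,255,255),1); cv2.putText(im,str(x),(k-10,16),0,.33,(0,255,255),1)
    for y in range((y0+9)//10*10,y0+h,10):
        k=int((y-y0+.5)*s); cv2.line(im,(0,k),(6,k),(0,255,255),1); cv2.putText(im,str(y),(8,k+4),0,.33,(0,255,255),1)
    return im
def ray(c,uv):
    d=np.asarray(c["rotation"])@np.linalg.solve(c["intrinsics"],[uv[0],uv[1],1.]); return np.array(c["xyz"]),d/np.linalg.norm(d)
def tri(obs):
    A=np.zeros((3,3));b=np.zeros(3);R=[ray(c,u) for c,u in obs]
    for o,d in R: P=np.eye(3)-np.outer(d,d);A+=P;b+=P@o
    p=np.linalg.solve(A,b); return p,[round(float(np.linalg.norm(np.cross(p-o,d))),4) for o,d in R]
def proj(c,p):
    q=np.asarray(c["intrinsics"])@(np.asarray(c["rotation"]).T@(np.asarray(p)-c["xyz"])); return q[:2]/q[2]
E
python3 - <<'E'
from h import *
a,b=load("scene"),load("side")
top=np.hstack([tile(a,240,190,50,75,4*1.0*2),tile(b,348,180,50,75,8)])
cv2.imwrite("pics/bask.png",top[:600,:800])
bot=np.hstack([tile(a,305,50,65,130,4.6*1.0),tile(b,280,70,60,130,4.6)])
cv2.imwrite("pics/hook.png",bot)
E
```

```text
(no output)
```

View pics/bask.png

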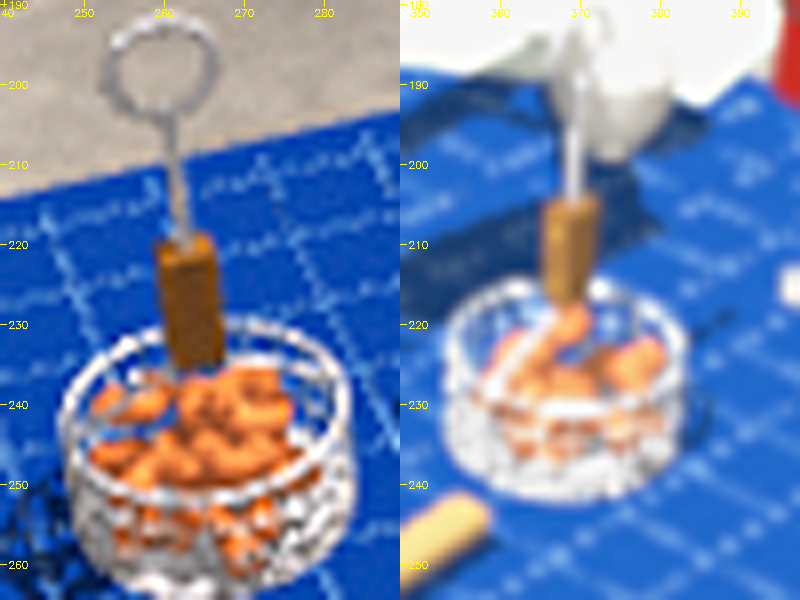

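View pics/hook.png

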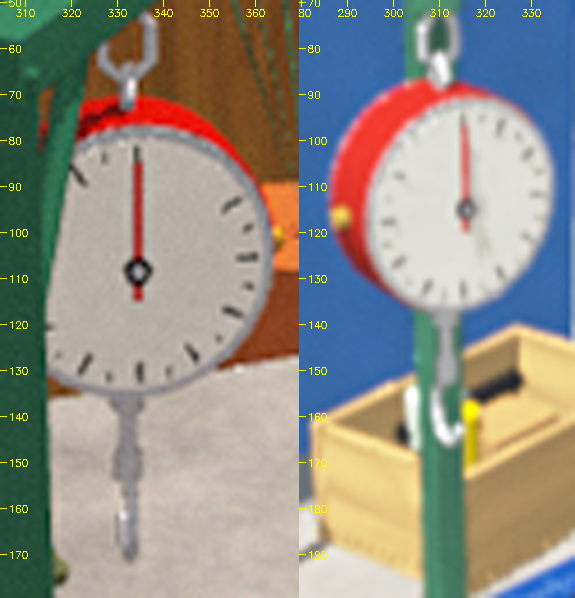

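Scene crop: eye ring centre (259.8,197.5), crown's inner side at about (260.5,192.3), handle top (262,219.5) and bottom (264.5,235). Side crop: handle top (369,204.5), bottom (368.3,216.5), with the ring nearly edge-on. The lowest point of the hook is at (332,170.5) in scene and about (312.5,165.5) in side.

Run:
```python
from h import *
a,b=load("scene"),load("side")
np.set_printoptions(precision=4,suppress=True)
for n,u,v in [("htop",(262,219.7),(369,204.7)),("hbot",(264.7,235),(368.3,216.3)),("hook",(332.3,170.5),(312.3,165.3)),("rodguide",(332.3,136),(310.7,139)),
  ("dial rim bottom",(333,135),(311,137))]:
    print(n,*tri([(a,u),(b,v)]))
for c,pts in ((a,[(285,311),(358,305),(351,281),(289,285)]),(b,[(283,221),(303,231),(333,213),(313,206)])):
    for p in pts:
        o,d=ray(c,p); print("plate",p,o+d*(0.013-o[2])/d[2])
for n,p in (("post scene base",(314,296)),):
    o,d=ray(a,p); print(n,o+d*(0.013-o[2])/d[2])
o,d=ray(b,(369,190)); print("side dir to ring",np.arctan2(d[1],d[0]))
t=lambda c,x,y,w,h,s:tile(c,x,y,w,h,s)
im=[t(a,275,260,95,60,4.2),t(b,275,195,70,45,5.7)]
im=[i[:252,:399] for i in im]
im2=[t(a,310,130,45,50,8),t(b,290,130,45,50,8)]
im2=[cv2.resize(i,(399,340)) for i in im2]
cv2.imwrite("pics/plate.png",np.vstack([np.hstack(im),np.hstack(im2)]))
```

```text
htop [ 0.4954 -0.2298  0.1347] [0.0007, 0.0007]
hbot [ 0.4992 -0.2303  0.0808] [0.002, 0.002]
hook [ 0.6021 -0.0476  0.3202] [0.0008, 0.0008]
rodguide [ 0.5993 -0.0439  0.4173] [0.0016, 0.0016]
dial rim bottom [ 0.6017 -0.045   0.4222] [0.0005, 0.0005]
plate (285, 311) [ 0.75   -0.2441  0.013 ]
plate (358, 305) [ 0.8046 -0.0562  0.013 ]
plate (351, 281) [ 0.7167 -0.0365  0.013 ]
plate (289, 285) [ 0.664  -0.2063  0.013 ]
plate (283, 221) [ 0.7857 -0.0499  0.013 ]
plate (303, 231) [ 0.6758 -0.059   0.013 ]
plate (333, 213) [ 0.6862 -0.2346  0.013 ]
plate (313, 206) [ 0.7859 -0.2151  0.013 ]
post scene base [ 0.7298 -0.1547  0.013 ]
side dir to ring -0.8921578301325768
```

View pics/plate.png

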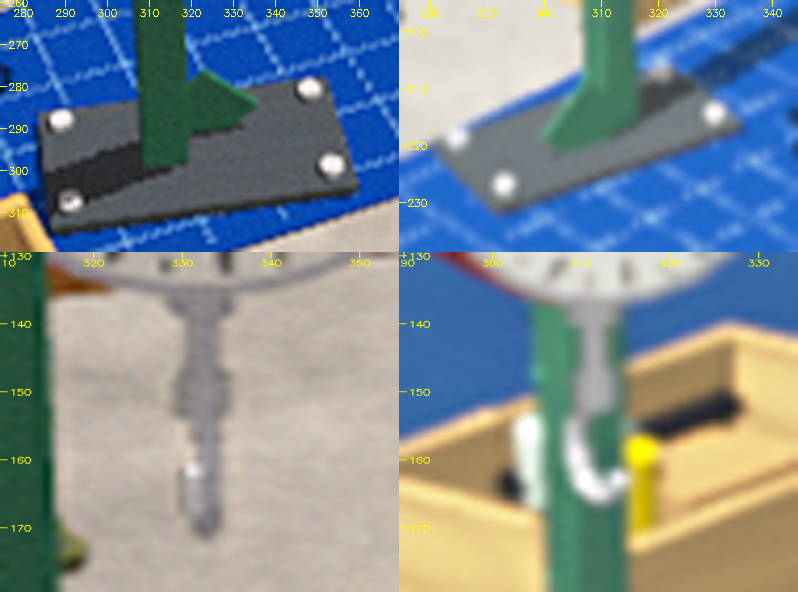

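The plate crop gives its top corners in scene as (284.5,286.9), (352,278.5), (359.5,303.5) and (286.9,313.8), and in side as (280.2,220.7), (292,231.7), (334.3,216.8) and (323.7,207.5). The hook's lowest point is (332.8,171.6) in scene and (312.4,166.3) in side, and its tip in side is (314.5,161.5). Next I'll fit the scale pose to these points.

Run:
```python
from h import *
from scipy.optimize import least_squares
a,b=load("scene"),load("side")
np.set_printoptions(precision=4,suppress=True)
C={'mm':(.1,-.16,.013),'mp':(.1,.04,.013),'pp':(.2,.04,.013),'pm':(.2,-.16,.013)}
obs=[(a,(284.5,286.9),C['mm']),(a,(352,278.5),C['mp']),(a,(359.5,303.5),C['pp']),(a,(286.9,313.8),C['pm']),
(b,(280.2,220.7),C['pp']),(b,(292,231.7),C['mp']),(b,(334.3,216.8),C['mm']),(b,(323.7,207.5),C['pm']),
(a,(332.8,171.3),(0,0,.3165)),(b,(312.4,166),(0,0,.3165)),(b,(314.7,161.5),(-.0155,0,.3375)),(a,(331.5,159),(-.0155,0,.3375))]
w=np.array([1]*8+[2]*4)
def P(p,x):
    c,s=np.cos(p[2]),np.sin(p[2]); return np.array([p[0]+c*x[0]-s*x[1],p[1]+s*x[0]+c*x[1],x[2]])
f=lambda p:np.concatenate([k*(proj(c,P(p,x))-u) for k,(c,u,x) in zip(w,obs)])
r=least_squares(f,[.6,-.045,0],loss='soft_l1'); print(r.x,np.degrees(r.x[2])); print(f(r.x).reshape(-1,2))
# basket pose from handle/eye/basket features
o2=[(a,(262,219.7),(0,0,.133)),(b,(369,204.7),(0,0,.133)),(a,(264.7,235),(0,0,.078)),(b,(368.3,216.3),(0,0,.078)),(a,(259.8,197.5),(0,0,.2125)),(b,(369.3,186),(0,0,.2125))]
g=lambda p:np.concatenate([proj(c,P([*p,0],x))-u for c,u,x in o2])
q=least_squares(g,[.5,-.23]); print(q.x); print(g(q.x).reshape(-1,2))
```

```text
[ 0.5988 -0.045  -0.213 ] -12.202616434121621
[[-1.0962 -0.6166]
 [ 0.2992 -1.0997]
 [ 0.8883  0.1292]
 [-0.5973  0.0722]
 [-0.2293 -1.1629]
 [-0.2131 -0.4141]
 [ 0.7334 -0.5458]
 [-1.6992 -1.7899]
 [-0.6972 -0.8723]
 [-0.3992  1.8316]
 [-0.4794  2.7094]
 [-0.1775  4.4312]]
[ 0.4963 -0.2293]
[[ 0.4963  0.7072]
 [-0.1211  0.2725]
 [-0.4317 -0.2076]
 [-0.0861  1.291 ]
 [-0.0309  0.7676]
 [ 0.5833 -0.0859]]
```

```bash
cat >> h.py <<'E'
from scipy.spatial.transform import Rotation as Rot
def Rgoal(head,tilt):
    h,t=np.radians(head),np.radians(tilt)
    z=np.array([np.cos(h)*np.sin(t),np.sin(h)*np.sin(t),-np.cos(t)]); x=np.array([np.sin(h),-np.cos(h),0])
    return np.stack([x,np.cross(z,x),z],1)
def goto(s,p,R):
    R0=np.array(s["eef_rot"]); 
    dp=R0.T@(np.asarray(p)-s["tool_pos"]); dr=Rot.from_matrix(R0.T@R).as_rotvec()
    print("dp",np.round(dp,4).tolist(),"dr",np.round(dr,4).tolist(),"| mm %.1f deg %.1f"%(1e3*np.linalg.norm(dp),np.degrees(np.linalg.norm(dr))))
def show(s):
    R=np.array(s["eef_rot"]);z=R[:,2]
    print("t %.2f"%s["t"],"pos",np.round(s["tool_pos"],4),"head %.1f tilt %.1f xz %.3f"%(np.degrees(np.arctan2(-R[0,1],0) if 0 else np.degrees(0)+np.arctan2(R[0,0],-R[1,0])),np.degrees(np.arccos(-z[2])),R[2,0]),"F",np.round(s["wrist_force"],2),"w %.4f"%s["gripper_width"],"q",np.round(s["joint_pos"],2))
E
python3 - <<'E'
from h import *
from plant import manip
s=manip.sense(); show(s)
R=Rgoal(39,44); G=np.array([.4965,-.2295,.1055])
goto(s,G+R[:,2]*(.019-.15),R)
E
```

```text
t 0.10 pos [ 0.1573 -0.6043  0.2305] head 14.6 tilt 0.1 xz -0.002 F [-0.49 -0.39 -0.54] w 0.0851 q [ 1.35  0.69 -0.19  1.57  0.16  0.9  -0.22]
dp [-0.2395, -0.3398, 0.0312] dr [0.7558, -0.1618, -0.4052] | mm 416.9 deg 50.0
```

Emit:
carry_out --moves '[{"dp":[-0.024,-0.034,0.0],"dr":[0.076,-0.016,-0.04]},{"dp":[-0.06,-0.085,0.0],"dr":[0.19,-0.04,-0.1]},{"dp":[-0.09,-0.125,0.0],"dr":[0.28,-0.06,-0.15]},{"dp":[-0.12,-0.17,0.01],"dr":[0.38,-0.08,-0.2]},{"dp":[-0.15,-0.21,0.01],"dr":[0.47,-0.1,-0.25]},{"dp":[-0.18,-0.255,0.02],"dr":[0.57,-0.12,-0.3]},{"dp":[-0.21,-0.3,0.025],"dr":[0.66,-0.14,-0.355]},{"dp":[-0.23,-0.325,0.03],"dr":[0.73,-0.155,-0.39]},{"dp":[-0.2395,-0.34,0.031],"dr":[0.756,-0.162,-0.405]},{"dp":[-0.2395,-0.34,0.031],"dr":[0.756,-0.162,-0.405]}]'

```text
t: 1.1
tool_pos: [0.4267, -0.2829, 0.1995]
eef_rot: [[0.634, -0.556, 0.538], [-0.774, -0.452, 0.444], [-0.004, -0.697, -0.717]]
wrist_force: [0.8, -0.7, 0.0]
gripper_width: 0.0856
```

Run:
```python
from h import *
from plant import manip, capture
s=manip.sense(); show(s)
c=capture("wrist"); T=np.array(c["T_tool_cam"]); print(np.round(T,3).tolist(), c["intrinsics"][0][0])
M=np.eye(4);M[:3,:3]=s["eef_rot"];M[:3,3]=s["tool_pos"];M=M@T
c["xyz"]=M[:3,3];c["rotation"]=M[:3,:3]; pickle.dump(c,open("w1.pkl","wb"))
cv2.imwrite("pics/w1.png",c["color"][:,:,::-1])
for z in (.003,.053,.078,.133,.2125): print(z,proj(c,[.4965,-.2295,z]))
```

```text
t 1.10 pos [ 0.4267 -0.2829  0.1995] head 39.3 tilt 44.2 xz -0.004 F [ 0.76 -0.72  0.04] w 0.0856 q [ 1.48  0.89 -0.9   2.03 -0.3   0.42  0.21]
[[1.0, -0.0, -0.0, 0.001], [0.0, 0.954, 0.3, -0.078], [0.0, -0.3, 0.954, -0.142], [0.0, 0.0, 0.0, 1.0]] 341.94513453238517
0.003 [326.02792375 236.66420316]
0.053 [326.18617654 218.50265978]
0.078 [326.28255386 207.44212244]
0.133 [326.55327552 176.37332904]
0.2125 [327.19580681 102.63459614]
```

View pics/w1.png

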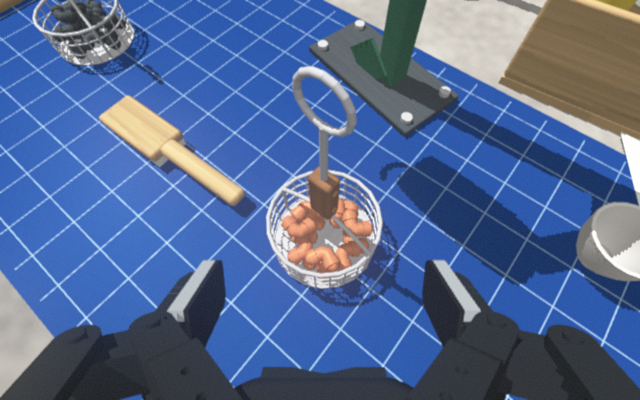

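The wrist view shows the handle at (324,190) and the ring centre at (324,101). The handle wires meet the rim at about (284,190) and (371,246), so the basket's y-axis is turned from my estimate. I'll measure it from an enlarged crop.

Run:
```python
from h import *
np.set_printoptions(precision=4,suppress=True)
c=load("w1"); cv2.imwrite("pics/w1c.png",tile(c,262,60,125,120,5)[:600]if 0 else tile(c,260,62,128,232-62+60-10,2.7*1.0)if 0 else np.hstack([tile(c,285,60,75,100,5.8),tile(c,262,160,64,100,5.8)])[:580,:800])
def pl(p,z):
    o,d=ray(c,p); return o+d*(z-o[2])/d[2]
A,B=pl((284,190),.053),pl((371,246),.053); print(A,B,(A+B)/2,np.degrees(np.arctan2(*(B-A)[1::-1])),np.linalg.norm(B-A))
```

```text
[ 0.4939 -0.177   0.053 ] [ 0.5013 -0.2792  0.053 ] [ 0.4976 -0.2281  0.053 ] -85.8604358358982 0.10242344181297346
```

View pics/w1c.png

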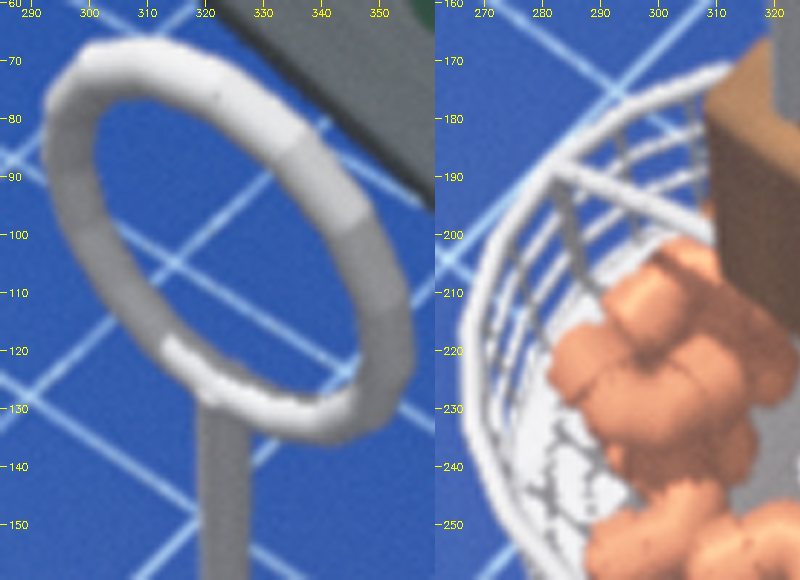

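Run:
```python
from h import *
from scipy.optimize import least_squares
np.set_printoptions(precision=4,suppress=True)
c=load("w1"); a=load("scene"); th=np.linspace(0,2*np.pi,241)
def ring(p,r): 
    y=np.array([-np.sin(p[3]),np.cos(p[3]),0]); return p[:3]+r*(np.outer(np.cos(th),y)+np.outer(np.sin(th),[0,0,1]))
def ext(cam,p,r):
    u=np.array([proj(cam,q) for q in ring(p,r)]); return np.r_[u.min(0),u.max(0)]
f=lambda p:np.r_[ext(c,p,.0195)-[296.3,71.4,351,132.2],.7*(ext(a,p,.0195)-[253.5,192.8,266.2,203.2])]
r=least_squares(f,[.497,-.229,.2125,np.radians(5)]); print(r.x,np.degrees(r.x[3])); print(f(r.x))
b=load("side")
# position: scene+wrist handle
for n,u,v,w in (("htop",(262,219.7),(369,204.7),(325,177)),):
    print(tri([(a,u),(c,w)]),tri([(a,u),(b,v),(c,w)]))
```

```text
[ 0.4948 -0.2278  0.212  -0.0099] -0.5659128100689959
[-0.0551 -0.1017  0.082   0.1548 -0.0217 -0.4218  0.4313  0.4228]
(array([ 0.4945, -0.2299,  0.1348]), [0.0003, 0.0003]) (array([ 0.495 , -0.2296,  0.1346]), [0.0007, 0.0008, 0.0004])
```

Run:
```python
from h import *
from plant import manip
s=manip.sense()
R=Rgoal(2,44); G=np.array([.4955,-.229,.1055])
goto(s,G+R[:,2]*(.019-.13),R)
```

```text
dp [-0.0464, -0.0102, 0.0296] dr [-0.0006, 0.4518, 0.4644] | mm 56.0 deg 37.1
```

Emit:
carry_out --moves '[{"dp":[-0.008,-0.002,0.0],"dr":[0,0.07,0.07]},{"dp":[-0.018,-0.004,0.0],"dr":[0,0.15,0.155]},{"dp":[-0.028,-0.006,0.005],"dr":[0,0.24,0.25]},{"dp":[-0.036,-0.008,0.015],"dr":[0,0.33,0.34]},{"dp":[-0.044,-0.01,0.025],"dr":[0,0.41,0.42]},{"dp":[-0.0464,-0.01,0.0296],"dr":[0,0.452,0.4644]},{"dp":[-0.0464,-0.01,0.0296],"dr":[0,0.452,0.4644]}]'

```text
t: 1.85
tool_pos: [0.4123, -0.3, 0.2616]
eef_rot: [[0.097, -0.762, 0.641], [-0.993, -0.031, 0.112], [-0.065, -0.647, -0.759]]
wrist_force: [0.2, -0.0, 0.6]
gripper_width: 0.0855
```

Run:
```python
from h import *
from plant import manip, capture
s=manip.sense(); show(s)
c=capture("wrist"); T=np.array(c["T_tool_cam"])
M=np.eye(4);M[:3,:3]=s["eef_rot"];M[:3,3]=s["tool_pos"];M=M@T
c["xyz"]=M[:3,3];c["rotation"]=M[:3,:3]; pickle.dump(c,open("w2.pkl","wb"))
cv2.imwrite("pics/w2.png",tile(c,240,30,200,150,4))
for z in (.053,.078,.133,.2125,.2295): print(z,proj(c,[.4955,-.229,z]))
R=Rgoal(2,44); G=np.array([.4955,-.229,.1055]); goto(s,G+R[:,2]*.019,R)
```

```text
t 1.85 pos [ 0.4123 -0.3     0.2616] head 5.6 tilt 40.6 xz -0.065 F [ 0.17 -0.02  0.58] w 0.0855 q [ 1.53  0.65 -0.97  2.26 -1.    0.04  0.28]
0.053 [280.68355091 226.79166975]
0.078 [276.47703453 219.49468389]
0.133 [265.07024916 199.70749086]
0.2125 [240.19659808 156.5595119 ]
0.2295 [232.8035002  143.73480712]
dp [-0.0506, 0.0342, 0.1987] dr [0.0642, 0.0901, 0.002] | mm 207.9 deg 6.3
```

View pics/w2.png

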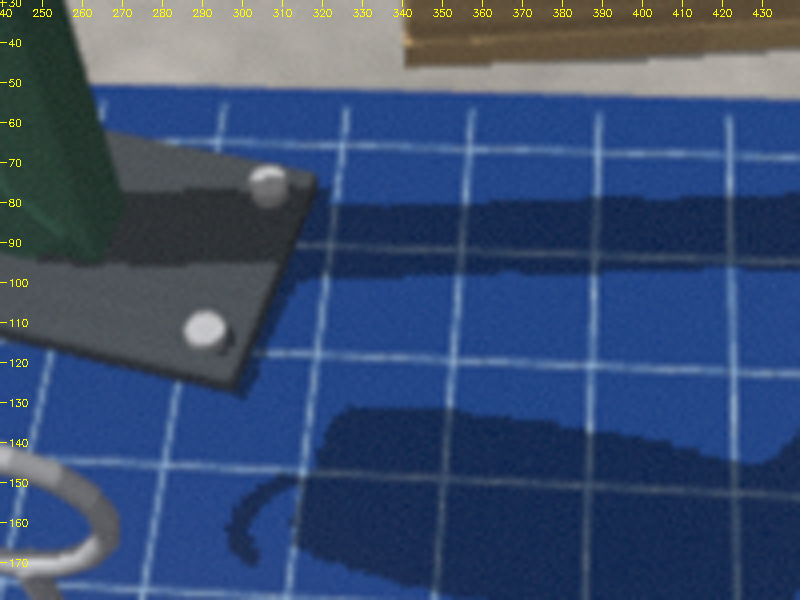

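The arm didn't reach the pose: joints 5 and 6 sit at their limits (-1.0 and 0.04). The crop shows only the right part of the ring at (265,160). I'll fit a kinematic model from the recorded states to choose a wrist branch that can reach.

```bash
cat > kin.py <<'E'
import numpy as np, itertools
from scipy.spatial.transform import Rotation as Rot
from scipy.optimize import least_squares
def fk(q,P,sg):
    # P: yaw0, q7off, base z, L1, L2, Lt, elbow offset a
    r=lambda ax,t:Rot.from_euler(ax,t).as_matrix()
    A=r('z',sg[0]*q[0]+P[0])@r('y',q[1]); p=np.array([P[7],P[8],P[2]])
    A=A@r('z',sg[1]*q[2]); p=p+A@[P[6],0,P[3]]
    A=A@r('y',q[3]); p=p+A@[-P[6],0,0]
    A=A@r('z',sg[2]*q[4]); p=p+A@[0,0,P[4]]
    A=A@r('y',q[5])@r('z',sg[3]*q[6]+P[1]); return p+A@[0,0,P[5]],A
E
python3 - <<'E'
from kin import *
D=[([1.35,.69,-.195,1.566,.157,.903,-.215],[.157,-.604,.230],[[.252,-.968,-.001],[-.968,-.252,.002],[-.002,0,-1]]),
([1.48,.89,-.9,2.03,-.3,.42,.21],[.4267,-.2829,.1995],[[.634,-.556,.538],[-.774,-.452,.444],[-.004,-.697,-.717]]),
([1.53,.65,-.97,2.26,-1.,.04,.28],[.4123,-.3,.2616],[[.097,-.762,.641],[-.993,-.031,.112],[-.065,-.647,-.759]])]
res=[]
for sg in itertools.product([1,-1],repeat=4):
  for y0 in (0,1.57,3.14,-1.57):
    for y7 in (0,1.57,3.14,-1.57):
      f=lambda P:np.concatenate([np.r_[5*(fk(q,P,sg)[0]-p),(fk(q,P,sg)[1]-R).ravel()] for q,p,R in D])
      r=least_squares(f,[y0,y7,.3,.4,.35,.25,0,0,0],max_nfev=40); res.append((r.cost,sg,r.x.round(3)))
res.sort(key=lambda t:t[0])
for x in res[:8]: print(x)
E
```

```text
(np.float64(0.0003185151159946733), (-1, -1, -1, -1), array([ 9.000e-03,  3.147e+00,  3.320e-01,  5.310e-01,  3.400e-01,
        3.070e-01,  3.200e-02, -6.000e-02,  3.000e-03]))
(np.float64(0.00031851511599467676), (-1, -1, -1, -1), array([ 9.000e-03, -3.136e+00,  3.320e-01,  5.310e-01,  3.400e-01,
        3.070e-01,  3.200e-02, -6.000e-02,  3.000e-03]))
(np.float64(0.000318515115994681), (-1, -1, -1, -1), array([ 9.000e-03,  3.147e+00,  3.320e-01,  5.310e-01,  3.400e-01,
        3.070e-01,  3.200e-02, -6.000e-02,  3.000e-03]))
(np.float64(0.0003185151159946829), (-1, -1, -1, -1), array([ 9.000e-03,  3.147e+00,  3.320e-01,  5.310e-01,  3.400e-01,
        3.070e-01,  3.200e-02, -6.000e-02,  3.000e-03]))
(np.float64(0.0003185151159946852), (-1, -1, -1, -1), array([ 9.000e-03,  3.147e+00,  3.320e-01,  5.310e-01,  3.400e-01,
        3.070e-01,  3.200e-02, -6.000e-02,  3.000e-03]))
(np.float64(0.00031851511599468603), (-1, -1, -1, -1), array([ 9.000e-03, -3.136e+00,  3.320e-01,  5.310e-01,  3.400e-01,
        3.070e-01,  3.200e-02, -6.000e-02,  3.000e-03]))
(np.float64(0.0003185151159946871), (-1, -1, -1, -1), array([ 9.000e-03,  3.147e+00,  3.320e-01,  5.310e-01,  3.400e-01,
        3.070e-01,  3.200e-02, -6.000e-02,  3.000e-03]))
(np.float64(0.00031851511599468766), (-1, -1, -1, -1), array([ 9.000e-03,  3.147e+00,  3.320e-01,  5.310e-01,  3.400e-01,
        3.070e-01,  3.200e-02, -6.000e-02,  3.000e-03]))
```

```bash
cat >> kin.py <<'E'
SG=(-1,-1,-1,-1)
LO=np.array([-3.01,-.46,-1.47,.13,-1,.04,-2.66]);HI=np.array([3.01,2.08,1.51,2.56,4.14,2.09,2.66])
def ik(p,R,P,n=60,seed=0,q0=None):
    rng=np.random.default_rng(seed); out=[]
    def f(q):
        a,A=fk(q,P,SG); return np.r_[10*(a-p),3*Rot.from_matrix(A.T@R).as_rotvec(),.003*(q-(LO+HI)/2)/(HI-LO) if q0 is None else .003*(q-q0)]
    for k in range(n):
        x0=rng.uniform(LO,HI) if q0 is None else np.clip(q0,LO+1e-3,HI-1e-3)
        r=least_squares(f,x0,bounds=(LO,HI),max_nfev=80)
        a,A=fk(r.x,P,SG)
        if np.linalg.norm(a-p)<.002 and np.linalg.norm(A-R)<.01: out.append(r.x)
        if q0 is not None: break
    return out
E
python3 - <<'E'
from kin import *; from h import Rgoal
from plant import manip
s=manip.sense()
D=[([1.35,.69,-.195,1.566,.157,.903,-.215],[.157,-.604,.230],[[.252,-.968,-.001],[-.968,-.252,.002],[-.002,0,-1]]),
([1.48,.89,-.9,2.03,-.3,.42,.21],[.4267,-.2829,.1995],[[.634,-.556,.538],[-.774,-.452,.444],[-.004,-.697,-.717]]),
(s["joint_pos"],s["tool_pos"],s["eef_rot"])]
for free in ([2,3,4,5],[2,3,4,5,6],[2,3,4,5,6,7,8]):
    def full(v): P=np.zeros(9);P[1]=np.pi;P[free]=v;return P
    f=lambda v:np.concatenate([np.r_[fk(q,full(v),SG)[0]-p] for q,p,R in D])
    r=least_squares(f,[.3,.4,.35,.25,0,0,0][:len(free)]); print(r.x.round(4),abs(r.fun).max().round(4))
    if len(free)==4: P=full(r.x)
np.save("P.npy",P)
np.set_printoptions(precision=2,suppress=True)
for nm,h,G in (("grasp",2,[.4955,-.229,.1055]),("hang",-12,[.599,-.045,.32-.124+.02])):
  for fl in (0,1):
    R=Rgoal(h,44); R=R@np.diag([-1,-1,1]) if fl else R
    S=ik(np.array(G)+.019*R[:,2],R,P,40)
    S=sorted(S,key=lambda q:-min((q-LO).min(),(HI-q).min()))
    seen=[]
    for q in S:
        if all(np.abs(q-x).max()>.2 for x in seen): seen.append(q); print(nm,fl,q,"margin %.2f"%min((q-LO).min(),(HI-q).min()))
        if len(seen)>4: break
E
```

```text
[0.2811 0.5856 0.3129 0.3151] 0.0358
[ 0.2783  0.6545  0.3252  0.3616 -0.0323] 0.0338
[ 0.3366  0.5279  0.3404  0.3087  0.0284 -0.0522 -0.0015] 0.0034
grasp 0 [0.44 1.03 0.52 2.53 4.02 1.32 1.51] margin 0.03
grasp 0 [0.57 0.98 0.23 2.53 3.85 1.16 1.68] margin 0.03
grasp 0 [0.68 0.97 0.01 2.53 3.7  1.06 1.83] margin 0.03
grasp 0 [ 0.78  0.98 -0.2   2.53  3.54  0.99  2.  ] margin 0.03
grasp 1 [ 1.1   1.17 -0.99  2.53  2.77  0.98 -0.37] margin 0.03
grasp 1 [ 1.02  1.09 -0.75  2.53  3.01  0.93 -0.62] margin 0.03
grasp 1 [ 0.5   1.    0.39  2.53  3.94  1.24 -1.55] margin 0.03
grasp 1 [ 0.72  0.97 -0.08  2.53  3.63  1.03 -1.24] margin 0.03
hang 0 [ 0.4   0.78 -0.77  2.36  2.32  0.94  2.25] margin 0.20
hang 0 [ 0.27  0.71 -0.49  2.36  2.5   0.8   2.05] margin 0.20
hang 0 [ 0.16  0.68 -0.29  2.36  2.65  0.73  1.88] margin 0.20
hang 0 [-0.35  0.75  0.68  2.36  3.6   0.72  0.87] margin 0.20
hang 0 [ 0.02  0.67 -0.02  2.36  2.89  0.66  1.63] margin 0.20
hang 1 [ 0.53  0.91 -1.13  2.36  2.13  1.19 -0.68] margin 0.20
hang 1 [ 0.44  0.8  -0.86  2.36  2.27  0.99 -0.84] margin 0.20
hang 1 [ 0.33  0.74 -0.61  2.36  2.41  0.86 -1.  ] margin 0.20
hang 1 [ 0.23  0.7  -0.41  2.36  2.56  0.77 -1.16] margin 0.20
hang 1 [ 0.09  0.67 -0.16  2.36  2.76  0.69 -1.38] margin 0.20
```

Run:
```python
from kin import *; from h import Rgoal
from plant import manip
s=manip.sense()
D=[([1.35,.69,-.195,1.566,.157,.903,-.215],[.157,-.604,.230],[[.252,-.968,-.001],[-.968,-.252,.002],[-.002,0,-1]]),
([1.48,.89,-.9,2.03,-.3,.42,.21],[.4267,-.2829,.1995],[[.634,-.556,.538],[-.774,-.452,.444],[-.004,-.697,-.717]]),
(s["joint_pos"],s["tool_pos"],s["eef_rot"])]
free=[2,3,4,5,6,7,8]
def full(v): P=np.zeros(9);P[1]=np.pi;P[free]=v;return P
f=lambda v:np.concatenate([np.r_[fk(q,full(v),SG)[0]-p] for q,p,R in D]+[.1*(v-[.33,.5,.34,.3,0,0,0])])
P=full(least_squares(f,[.3,.4,.35,.25,0,0,0]).x); np.save("P.npy",P); print(P.round(3), abs(f(P[free])[:9]).max())
np.set_printoptions(precision=2,suppress=True)
F=np.diag([-1,-1,1])
for nm,h,G,back in (("grasp",2,[.4955,-.229,.1055],0),("pre",2,[.4955,-.229,.1055],.1),("hang",-12,[.599,-.045,.32-.124+.02],0)):
  for tilt in (44,38):
    R=Rgoal(h,tilt)@F
    S=ik(np.array(G)+(.019-back)*R[:,2],R,P,40)
    S=sorted(S,key=lambda q:-min((q-LO).min(),(HI-q).min()))
    seen=[]
    for q in S:
        if all(np.abs(q-x).max()>.25 for x in seen): seen.append(q); print(nm,tilt,q,"margin %.2f"%min((q-LO).min(),(HI-q).min()))
        if len(seen)>4: break
cur=np.array(s["joint_pos"])
B=np.array([1.3,.75,-.7,2.1,1.2,.75,-.1])
for q in (B,[1.2,.9,-.7,2.25,2.2,.75,-.4]): p,R=fk(np.array(q),P,SG); print(p,R[:,2])
```

```text
[ 0.     3.142  0.341  0.518  0.34   0.306  0.028 -0.05  -0.007] 0.003705129806907431
grasp 44 [ 1.27  1.28 -1.15  2.35  2.57  0.83  0.01] margin 0.21
grasp 44 [ 1.2   1.16 -0.98  2.35  2.75  0.74 -0.24] margin 0.21
grasp 44 [ 1.11  1.06 -0.8   2.35  2.97  0.69 -0.53] margin 0.21
grasp 44 [ 0.98  0.97 -0.59  2.35  3.22  0.68 -0.85] margin 0.21
grasp 44 [ 0.37  0.9   0.31  2.35  3.87  0.98 -1.75] margin 0.21
grasp 38 [ 1.18  1.12 -1.    2.3   2.51  0.67 -0.09] margin 0.26
grasp 38 [ 1.09  1.02 -0.84  2.3   2.71  0.58 -0.34] margin 0.26
grasp 38 [ 0.99  0.95 -0.66  2.3   2.96  0.53 -0.64] margin 0.26
grasp 38 [ 0.76  0.85 -0.3   2.3   3.45  0.55 -1.22] margin 0.26
grasp 38 [ 0.42  0.84  0.19  2.3   3.87  0.74 -1.76] margin 0.26
pre 44 [ 1.4   1.06 -1.18  2.51  2.58  0.73 -0.12] margin 0.05
pre 44 [ 1.32  0.93 -0.98  2.51  2.84  0.64 -0.42] margin 0.05
pre 44 [ 1.21  0.83 -0.78  2.51  3.12  0.61 -0.73] margin 0.05
pre 44 [ 0.4   0.73  0.43  2.51  4.04  1.01 -1.77] margin 0.05
pre 44 [ 0.7   0.68 -0.01  2.51  3.83  0.8  -1.52] margin 0.05
pre 38 [ 1.34  0.94 -1.13  2.43  2.39  0.59 -0.05
[... 285 characters left out ...]
4 -1.1   2.22  2.18  1.03 -0.49] margin 0.34
hang 44 [ 0.54  0.8  -0.84  2.22  2.26  0.84 -0.67] margin 0.34
hang 44 [ 0.39  0.71 -0.59  2.22  2.37  0.69 -0.86] margin 0.34
hang 44 [ 0.19  0.65 -0.28  2.22  2.57  0.57 -1.13] margin 0.34
hang 44 [-0.06  0.64  0.07  2.22  2.89  0.48 -1.53] margin 0.34
hang 38 [ 0.42  0.7  -0.63  2.14  2.12  0.58 -0.6 ] margin 0.42
hang 38 [ 0.61  0.84 -0.98  2.14  2.01  0.83 -0.4 ] margin 0.42
hang 38 [ 0.25  0.64 -0.36  2.14  2.28  0.43 -0.83] margin 0.39
hang 38 [ 0.07  0.62 -0.09  2.14  2.56  0.33 -1.15] margin 0.29
hang 38 [-0.26  0.65  0.38  2.14  3.43  0.28 -2.11] margin 0.24
[ 0.25 -0.44  0.14] [-0.1  -0.22 -0.97]
[ 0.37 -0.44  0.09] [ 0.28 -0.42 -0.86]
```

```bash
cat > path.py <<'E'
from kin import *; from h import *
from plant import manip
P=np.load("P.npy")
def rows(s,way,n,start,k=10):
    """joint via path; n rows per leg; print rows start..start+k relative to the sensed pose (FK drift removed at call start)"""
    Q=[];
    for a,b,m in zip(way[:-1],way[1:],n): Q+= [a+(b-a)*i/m for i in range(m)]
    Q.append(way[-1]); T=[fk(np.array(q),P,SG) for q in Q]
    rot=[np.degrees(Rot.from_matrix(T[i][1].T@T[i+1][1]).magnitude()) for i in range(len(T)-1)]
    lin=[1e3*np.linalg.norm(T[i+1][0]-T[i][0]) for i in range(len(T)-1)]
    print("N",len(T)-1,"maxrot %.1f maxlin %.0f"%(max(rot),max(lin)),"minz %.3f"%min(t[0][2] for t in T))
    print("xyz",[np.round(t[0],2).tolist() for t in T[::3]])
    R0=np.array(s["eef_rot"])
    out=[]
    for t in T[start+1:start+1+k]:
        dp=R0.T@(t[0]-s["tool_pos"]);dr=Rot.from_matrix(R0.T@t[1]).as_rotvec()
        out.append('{"dp": %s, "dr": %s}'%(np.round(dp,3).tolist(),np.round(dr,2).tolist()))
    print("["+", ".join(out)+"]")
E
python3 - <<'E'
from path import *
s=manip.sense(); cur=np.array(s["joint_pos"])
R=Rgoal(2,42)@np.diag([-1,-1,1]); G=np.array([.4955,-.229,.1055])
C=ik(G+(.019-.1)*R[:,2],R,P,q0=np.array([1.32,.92,-.98,2.48,2.75,.6,-.4]))[0]; print(C.round(3)); np.save("C.npy",C)
way=[cur,np.array([1.38,.45,-.85,2.1,.2,.65,.2]),np.array([1.38,.55,-.9,2.3,1.6,.75,-.1]),C]
np.save("way.npy",np.array(way))
rows(s,way,[8,10,10],0)
E
```

```text
[ 1.303  0.905 -0.985  2.483  2.764  0.593 -0.379]
N 28 maxrot 9.8 maxlin 33 minz 0.166
xyz [[0.41, -0.3, 0.26], [0.41, -0.26, 0.28], [0.37, -0.25, 0.28], [0.31, -0.29, 0.27], [0.27, -0.34, 0.25], [0.25, -0.39, 0.24], [0.28, -0.43, 0.25], [0.34, -0.4, 0.21], [0.39, -0.35, 0.18], [0.43, -0.26, 0.17]]
[{"dp": [-0.018, -0.013, -0.0], "dr": [0.01, -0.05, -0.16]}, {"dp": [-0.033, -0.018, -0.004], "dr": [0.0, -0.09, -0.32]}, {"dp": [-0.046, -0.016, -0.009], "dr": [-0.02, -0.14, -0.48]}, {"dp": [-0.056, -0.009, -0.016], "dr": [-0.07, -0.19, -0.63]}, {"dp": [-0.06, 0.004, -0.024], "dr": [-0.13, -0.24, -0.78]}, {"dp": [-0.059, 0.02, -0.035], "dr": [-0.2, -0.28, -0.93]}, {"dp": [-0.05, 0.038, -0.049], "dr": [-0.3, -0.32, -1.07]}, {"dp": [-0.034, 0.055, -0.066], "dr": [-0.41, -0.35, -1.19]}, {"dp": [-0.022, 0.078, -0.071], "dr": [-0.48, -0.37, -1.29]}, {"dp": [-0.008, 0.097, -0.075], "dr": [-0.55, -0.39, -1.38]}]
```

Emit:
carry_out --moves '[{"dp":[-0.018,-0.013,0.0],"dr":[0.01,-0.05,-0.15]},{"dp":[-0.033,-0.018,-0.004],"dr":[0.0,-0.09,-0.29]},{"dp":[-0.046,-0.016,-0.009],"dr":[-0.02,-0.14,-0.43]},{"dp":[-0.056,-0.009,-0.016],"dr":[-0.07,-0.19,-0.57]},{"dp":[-0.06,0.004,-0.024],"dr":[-0.13,-0.24,-0.71]},{"dp":[-0.059,0.02,-0.035],"dr":[-0.2,-0.28,-0.84]},{"dp":[-0.05,0.038,-0.049],"dr":[-0.27,-0.31,-0.97]},{"dp":[-0.034,0.055,-0.066],"dr":[-0.35,-0.34,-1.1]},{"dp":[-0.022,0.078,-0.071],"dr":[-0.43,-0.36,-1.22]},{"dp":[-0.008,0.097,-0.075],"dr":[-0.52,-0.38,-1.33]}]'

```text
t: 2.9
tool_pos: [0.2885, -0.3069, 0.259]
eef_rot: [[0.986, -0.122, 0.112], [-0.127, -0.991, 0.041], [0.106, -0.054, -0.993]]
wrist_force: [-0.2, 0.5, -0.8]
gripper_width: 0.0852
```

Run:
```python
from path import *
s=manip.sense(); show(s); cur=np.array(s["joint_pos"]); p,R=fk(cur,P,SG); print(p-s["tool_pos"]); C=np.load("C.npy")
m=cur+(C-cur)*.45; m[5]=.75; m[1]=.55
rows(s,[cur,m,C],[10,12],0)
```

```text
t 2.90 pos [ 0.2885 -0.3069  0.259 ] head 82.7 tilt 6.8 xz 0.106 F [-0.24  0.48 -0.82] w 0.0852 q [ 1.08  0.39 -0.41  2.14  0.09  0.58  0.51]
[ 0.0072404   0.00476667 -0.00552037]
N 22 maxrot 6.3 maxlin 30 minz 0.152
xyz [[0.3, -0.3, 0.25], [0.25, -0.31, 0.23], [0.22, -0.34, 0.21], [0.22, -0.38, 0.2], [0.26, -0.4, 0.19], [0.32, -0.38, 0.16], [0.38, -0.33, 0.15], [0.43, -0.26, 0.16]]
[{"dp": [-0.012, -0.001, 0.015], "dr": [-0.02, -0.06, -0.07]}, {"dp": [-0.028, 0.006, 0.021], "dr": [-0.05, -0.11, -0.15]}, {"dp": [-0.042, 0.014, 0.027], "dr": [-0.08, -0.17, -0.22]}, {"dp": [-0.054, 0.024, 0.031], "dr": [-0.11, -0.21, -0.3]}, {"dp": [-0.063, 0.035, 0.035], "dr": [-0.14, -0.25, -0.38]}, {"dp": [-0.068, 0.047, 0.038], "dr": [-0.18, -0.28, -0.46]}, {"dp": [-0.07, 0.059, 0.04], "dr": [-0.22, -0.31, -0.54]}, {"dp": [-0.069, 0.071, 0.042], "dr": [-0.27, -0.33, -0.61]}, {"dp": [-0.065, 0.083, 0.043], "dr": [-0.31, -0.34, -0.69]}, {"dp": [-0.057, 0.094, 0.044], "dr": [-0.36, -0.34, -0.77]}]
```

Emit:
carry_out --moves '[{"dp":[-0.012,-0.001,0.0],"dr":[-0.02,-0.06,-0.07]},{"dp":[-0.028,0.006,0.005],"dr":[-0.05,-0.11,-0.15]},{"dp":[-0.042,0.014,0.008],"dr":[-0.08,-0.17,-0.22]},{"dp":[-0.054,0.024,0.01],"dr":[-0.11,-0.21,-0.3]},{"dp":[-0.063,0.035,0.012],"dr":[-0.14,-0.25,-0.38]},{"dp":[-0.068,0.047,0.015],"dr":[-0.18,-0.28,-0.46]},{"dp":[-0.07,0.059,0.018],"dr":[-0.22,-0.31,-0.54]},{"dp":[-0.069,0.071,0.02],"dr":[-0.27,-0.33,-0.61]},{"dp":[-0.065,0.083,0.02],"dr":[-0.31,-0.34,-0.69]},{"dp":[-0.057,0.094,0.02],"dr":[-0.36,-0.34,-0.77]}]'

```text
t: 3.9
tool_pos: [0.2228, -0.3936, 0.2284]
eef_rot: [[0.781, 0.613, -0.116], [0.537, -0.755, -0.376], [-0.318, 0.231, -0.919]]
wrist_force: [-0.2, -0.4, 0.4]
gripper_width: 0.0852
```

Run:
```python
from path import *
s=manip.sense(); show(s); cur=np.array(s["joint_pos"]); p,R=fk(cur,P,SG); print(p-s["tool_pos"]); C=np.load("C.npy")
m=cur+(C-cur)*.5; m[1]-=.15
rows(s,[cur,m,C],[8,8],0)
```

```text
t 3.90 pos [ 0.2228 -0.3936  0.2284] head 124.5 tilt 23.2 xz -0.318 F [-0.23 -0.41  0.43] w 0.0852 q [ 0.72  0.45 -0.06  2.31  1.08  0.46  0.31]
[ 0.00688485  0.02064838 -0.01776987]
N 16 maxrot 6.0 maxlin 26 minz 0.150
xyz [[0.23, -0.37, 0.21], [0.25, -0.38, 0.2], [0.29, -0.37, 0.2], [0.33, -0.35, 0.18], [0.38, -0.31, 0.15], [0.43, -0.25, 0.16]]
[{"dp": [0.027, -0.012, 0.011], "dr": [-0.02, 0.0, -0.07]}, {"dp": [0.032, -0.007, 0.014], "dr": [-0.05, 0.01, -0.14]}, {"dp": [0.04, -0.001, 0.015], "dr": [-0.09, 0.02, -0.2]}, {"dp": [0.049, 0.005, 0.016], "dr": [-0.12, 0.04, -0.26]}, {"dp": [0.06, 0.012, 0.015], "dr": [-0.16, 0.06, -0.33]}, {"dp": [0.072, 0.018, 0.013], "dr": [-0.21, 0.08, -0.38]}, {"dp": [0.085, 0.025, 0.01], "dr": [-0.25, 0.11, -0.44]}, {"dp": [0.1, 0.032, 0.004], "dr": [-0.3, 0.14, -0.49]}, {"dp": [0.122, 0.028, 0.013], "dr": [-0.32, 0.2, -0.55]}, {"dp": [0.145, 0.024, 0.018], "dr": [-0.35, 0.26, -0.6]}]
```

Emit:
carry_out --moves '[{"dp":[0.01,-0.012,-0.005],"dr":[-0.02,0.0,-0.07]},{"dp":[0.025,-0.012,-0.01],"dr":[-0.05,0.01,-0.14]},{"dp":[0.035,-0.008,-0.01],"dr":[-0.09,0.02,-0.2]},{"dp":[0.045,-0.004,-0.01],"dr":[-0.12,0.04,-0.26]},{"dp":[0.055,0.0,-0.01],"dr":[-0.16,0.06,-0.33]},{"dp":[0.066,0.005,-0.01],"dr":[-0.21,0.08,-0.38]},{"dp":[0.08,0.01,-0.012],"dr":[-0.25,0.11,-0.44]},{"dp":[0.095,0.012,-0.015],"dr":[-0.3,0.14,-0.49]},{"dp":[0.11,0.012,-0.01],"dr":[-0.33,0.19,-0.55]},{"dp":[0.125,0.012,-0.01],"dr":[-0.36,0.26,-0.61]}]'

```text
t: 4.9
tool_pos: [0.3299, -0.3319, 0.2007]
eef_rot: [[0.263, 0.911, 0.318], [0.927, -0.146, -0.346], [-0.269, 0.386, -0.883]]
wrist_force: [0.5, -0.2, 0.3]
gripper_width: 0.0851
```

Run:
```python
from path import *
s=manip.sense(); show(s)
R=Rgoal(2,42)@np.diag([-1,-1,1]); G=np.array([.4955,-.229,.1055]); goto(s,G+R[:,2]*(.019-.12),R)
```

```text
t 4.90 pos [ 0.3299 -0.3319  0.2007] head 164.2 tilt 28.1 xz -0.269 F [ 0.52 -0.19  0.27] w 0.0851 q [ 0.91  0.53 -0.44  2.52  2.36  0.49 -0.41]
dp [0.1244, 0.0668, 0.0141] dr [-0.3589, 0.3969, -0.1143] | mm 141.9 deg 31.3
```

Emit:
carry_out --moves '[{"dp":[0.02,0.01,0.0],"dr":[-0.05,0.055,-0.015]},{"dp":[0.045,0.022,0.0],"dr":[-0.11,0.12,-0.035]},{"dp":[0.07,0.035,0.002],"dr":[-0.18,0.2,-0.06]},{"dp":[0.095,0.048,0.007],"dr":[-0.25,0.28,-0.08]},{"dp":[0.115,0.06,0.012],"dr":[-0.32,0.35,-0.1]},{"dp":[0.1244,0.067,0.014],"dr":[-0.359,0.397,-0.114]},{"dp":[0.1244,0.067,0.014],"dr":[-0.359,0.397,-0.114]}]'

```text
t: 5.6
tool_pos: [0.4278, -0.2331, 0.1792]
eef_rot: [[-0.031, 0.744, 0.668], [1.0, 0.02, 0.024], [0.005, 0.668, -0.744]]
wrist_force: [0.3, 0.2, 0.9]
gripper_width: 0.0854
```

```bash
cat >> h.py <<'E'
def wrist(name):
    from plant import manip, capture
    s=manip.sense(); c=capture("wrist")
    M=np.eye(4);M[:3,:3]=s["eef_rot"];M[:3,3]=s["tool_pos"];M=M@np.array(c["T_tool_cam"])
    c["xyz"]=M[:3,3];c["rotation"]=M[:3,:3]; pickle.dump(c,open(name+".pkl","wb")); return s,c
E
python3 - <<'E'
from h import *
s,c=wrist("w3"); show(s)
cv2.imwrite("pics/w3.png",c["color"][:,:,::-1])
R=Rgoal(2,42)@np.diag([-1,-1,1]); G=np.array([.4955,-.229,.1055]); goto(s,G+R[:,2]*(.019-.12),R); goto(s,G+R[:,2]*.019,R)
for z in (.053,.078,.133): print(proj(c,[.4955,-.229,z]).round(1))
E
```

```text
t 5.60 pos [ 0.4278 -0.2331  0.1792] head -178.2 tilt 41.9 xz 0.005 F [0.29 0.23 0.89] w 0.0854 q [ 1.39  1.02 -1.31  2.56  2.38  0.79 -0.08]
dp [0.0018, 0.0011, -0.0009] dr [-0.0009, -0.0006, -0.0064] | mm 2.2 deg 0.4
dp [0.0017, 0.0012, 0.1191] dr [-0.0009, -0.0006, -0.0064] | mm 119.1 deg 0.4
[325.1 143.3]
[325.3 168.2]
[325.9 232.1]
```

View pics/w3.png

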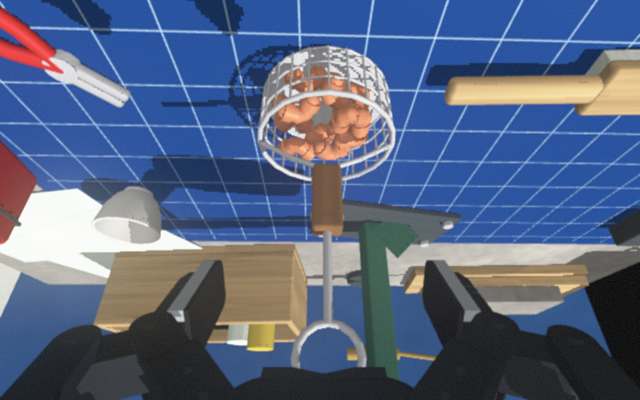

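The handle is straight ahead at (311–342, 164–234), within 1 px of prediction and seen face-on, so the yaw of 2° holds. I'll approach straight along the tool axis.

Emit:
carry_out --moves '[{"dp":[0.002,0.001,0.012],"dr":[0,0,0]},{"dp":[0.002,0.001,0.027],"dr":[0,0,0]},{"dp":[0.002,0.001,0.042],"dr":[0,0,0]},{"dp":[0.002,0.001,0.057],"dr":[0,0,0]},{"dp":[0.002,0.001,0.072],"dr":[0,0,0]},{"dp":[0.002,0.001,0.087],"dr":[0,0,0]},{"dp":[0.002,0.001,0.1],"dr":[0,0,0]},{"dp":[0.002,0.001,0.11],"dr":[0,0,0]},{"dp":[0.002,0.001,0.117],"dr":[0,0,0]},{"dp":[0.002,0.001,0.117],"dr":[0,0,0]}]'

```text
t: 6.65
tool_pos: [0.507, -0.2284, 0.0927]
eef_rot: [[-0.031, 0.744, 0.667], [1.0, 0.021, 0.023], [0.003, 0.667, -0.745]]
wrist_force: [0.4, 0.2, 0.8]
gripper_width: 0.0852
```

Run:
```python
from h import *
s,c=wrist("w4"); show(s)
from plant import capture
b=capture("side")
cv2.imwrite("pics/w4.png",np.hstack([cv2.resize(c["color"][:,:,::-1],(480,300)),tile(b,330,150,80,75,4)]))
R=Rgoal(2,42)@np.diag([-1,-1,1]); G=np.array([.4955,-.229,.1055]); goto(s,G+R[:,2]*.017,R)
```

```text
t 6.65 pos [ 0.507  -0.2284  0.0927] head -178.2 tilt 41.9 xz 0.003 F [0.36 0.24 0.79] w 0.0852 q [ 1.21  1.25 -1.2   2.43  2.48  0.94 -0.05]
dp [-0.0002, 0.0, -0.0002] dr [-0.0022, 0.0008, -0.005] | mm 0.3 deg 0.3
```

Emit:
carry_out --moves '[{"dp":[0,0,0],"dr":[0,0,0]},{"dp":[0,0,0],"dr":[0,0,0]},{"dp":[0,0,0],"dr":[0,0,0]},{"dp":[0,0,0],"dr":[0,0,0]},{"dp":[0,0,0],"dr":[0,0,0]},{"dp":[0,0,0],"dr":[0,0,0]},{"dp":[0,0,0],"dr":[0,0,0]},{"dp":[0,0,0],"dr":[0,0,0]}]' --fingers 255 --grip_force 60

```text
t: 7.55
tool_pos: [0.5065, -0.2283, 0.0936]
eef_rot: [[-0.031, 0.744, 0.668], [1.0, 0.022, 0.023], [0.002, 0.668, -0.744]]
wrist_force: [-1.7, -0.8, 2.5]
gripper_width: 0.0211
```

Run:
```python
from h import *
s,c=wrist("w5"); show(s)
from plant import capture
b=capture("side"); a=capture("scene")
cv2.imwrite("pics/w5.png",np.vstack([cv2.resize(c["color"][:,:,::-1],(480,300)),np.hstack([tile(a,230,185,60,75,4),tile(b,340,165,60,75,4)])]))
```

```text
t 7.55 pos [ 0.5065 -0.2283  0.0936] head -178.2 tilt 41.9 xz 0.002 F [-1.72 -0.84  2.49] w 0.0211 q [ 1.21  1.25 -1.2   2.43  2.48  0.94 -0.05]
```

View pics/w5.png

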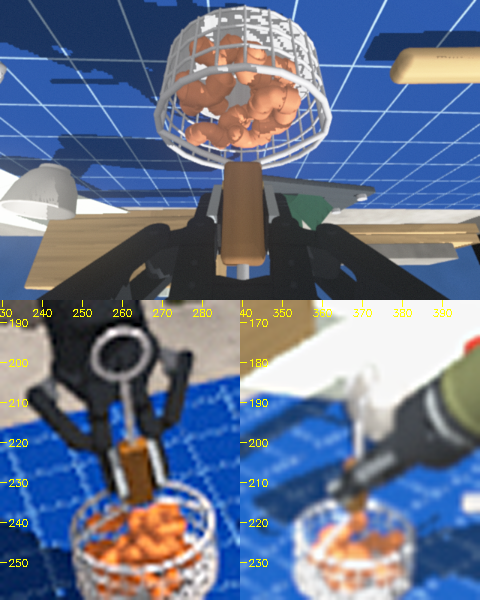

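The basket is gripped at width 21.1 mm, with the pads flat on the handle sides, the ring clear of the gripper body, and the basket standing undisturbed. Now a gentle lift straight up.

Emit:
carry_out --moves '[{"dp":[0,0.0013,-0.0015],"dr":[0,0,0]},{"dp":[0,0.004,-0.0045],"dr":[0,0,0]},{"dp":[0,0.0087,-0.0097],"dr":[0,0,0]},{"dp":[0,0.0147,-0.0164],"dr":[0,0,0]},{"dp":[0,0.0213,-0.0238],"dr":[0,0,0]},{"dp":[0,0.028,-0.0312],"dr":[0,0,0]},{"dp":[0,0.034,-0.038],"dr":[0,0,0]},{"dp":[0,0.0387,-0.0432],"dr":[0,0,0]},{"dp":[0,0.0414,-0.0461],"dr":[0,0,0]},{"dp":[0,0.0414,-0.0461],"dr":[0,0,0]}]'

```text
t: 8.7
tool_pos: [0.5067, -0.2287, 0.1563]
eef_rot: [[-0.031, 0.743, 0.668], [1.0, 0.023, 0.022], [0.001, 0.669, -0.744]]
wrist_force: [0.9, -0.3, -2.9]
gripper_width: 0.0212
```

```bash
cat >> h.py <<'E'
FL=np.diag([-1,-1,1])
def off():  # crown minus tool, in tool frame, as at the grasp
    R=np.array([[-.031,.744,.668],[1,.022,.023],[.002,.668,-.744]]); return R.T@(np.array([.4955,-.229,.2295])-[.5065,-.2283,.0936])
def crown(s): return np.array(s["tool_pos"])+np.array(s["eef_rot"])@off()
def gocrown(s,cr,head,tilt=42): R=Rgoal(head,tilt)@FL; goto(s,np.asarray(cr)-R@off(),R)
E
python3 - <<'E'
from h import *
from plant import manip
s=manip.sense(); show(s); print(crown(s), "ft",np.round(s["ft_torque"],2))
d=np.array([.978,-.211,0]); S=np.array([.599,-.045,.3235])
gocrown(s,S-.075*d+[0,0,.02],-12.2,41.9)
E
```

```text
t 8.70 pos [ 0.5067 -0.2287  0.1563] head -178.2 tilt 42.0 xz 0.001 F [ 0.86 -0.33 -2.89] w 0.0212 q [ 1.24  1.08 -1.25  2.41  2.36  0.81 -0.05]
[ 0.49557466 -0.22926246  0.29214619] ft [-0.    1.2  -0.02]
dp [0.1963, 0.0609, -0.014] dr [0.0008, -0.1642, 0.1809] | mm 206.0 deg 14.0
```

Emit:
carry_out --moves '[{"dp":[0.003,0.001,0.0],"dr":[0,-0.002,0.002]},{"dp":[0.009,0.003,-0.001],"dr":[0,-0.008,0.008]},{"dp":[0.018,0.006,-0.001],"dr":[0,-0.016,0.017]},{"dp":[0.03,0.009,-0.002],"dr":[0,-0.025,0.027]},{"dp":[0.044,0.014,-0.003],"dr":[0,-0.037,0.04]},{"dp":[0.059,0.018,-0.004],"dr":[0,-0.049,0.054]},{"dp":[0.075,0.023,-0.005],"dr":[0,-0.063,0.069]},{"dp":[0.09,0.028,-0.0065],"dr":[0,-0.076,0.083]},{"dp":[0.103,0.032,-0.0075],"dr":[0,-0.087,0.095]},{"dp":[0.114,0.0355,-0.008],"dr":[0,-0.096,0.105]}]'

```text
t: 9.7
tool_pos: [0.5241, -0.1118, 0.1862]
eef_rot: [[0.108, 0.739, 0.665], [0.994, -0.082, -0.071], [0.002, 0.668, -0.744]]
wrist_force: [-0.6, -0.6, -3.3]
gripper_width: 0.0211
```

Run:
```python
from h import *
from plant import manip
s=manip.sense(); show(s); print(crown(s), "ft",np.round(s["ft_torque"],2))
d=np.array([.978,-.211,0]); S=np.array([.599,-.045,.3235])
gocrown(s,S-.07*d+[0,0,.02],-12.2,41.9)
```

```text
t 9.70 pos [ 0.5241 -0.1118  0.1862] head 173.8 tilt 41.9 xz 0.002 F [-0.56 -0.57 -3.35] w 0.0211 q [ 0.83  1.03 -1.37  2.56  2.17  1.27 -0.5 ]
[ 0.51305184 -0.1108694   0.32211154] ft [0.14 1.13 0.03]
dp [0.0807, 0.0205, -0.0101] dr [0.0007, -0.071, 0.0765] | mm 83.9 deg 6.0
```

Emit:
carry_out --moves '[{"dp":[0.009,0.0025,-0.001],"dr":[0,-0.008,0.009]},{"dp":[0.018,0.005,-0.0025],"dr":[0,-0.016,0.017]},{"dp":[0.028,0.007,-0.0035],"dr":[0,-0.025,0.027]},{"dp":[0.038,0.0095,-0.0045],"dr":[0,-0.034,0.037]},{"dp":[0.048,0.012,-0.006],"dr":[0,-0.043,0.046]},{"dp":[0.058,0.0145,-0.007],"dr":[0,-0.052,0.055]},{"dp":[0.067,0.017,-0.008],"dr":[0,-0.06,0.064]},{"dp":[0.075,0.019,-0.0095],"dr":[0,-0.067,0.072]},{"dp":[0.0795,0.02,-0.01],"dr":[0,-0.07,0.0755]},{"dp":[0.0807,0.0205,-0.0101],"dr":[0,-0.071,0.0765]}]'

```text
t: 10.7
tool_pos: [0.5414, -0.0313, 0.2077]
eef_rot: [[0.21, 0.727, 0.654], [0.978, -0.157, -0.14], [0.001, 0.668, -0.744]]
wrist_force: [0.3, -0.6, -3.1]
gripper_width: 0.0216
```

Run:
```python
from h import *
from plant import manip, capture
s=manip.sense(); show(s); cr=crown(s); print(cr)
d=np.array([.978,-.211,0]); S=np.array([.599,-.045,.3235])
gocrown(s,S-.07*d+[0,0,.02],-12.2,41.9)
for n in ("scene","side"):
    pickle.dump(capture(n),open(n+"B.pkl","wb"))
a,b=load("sceneB"),load("sideB")
for c in (a,b): print("ring c pred",proj(c,cr-[0,0,.017]).round(1),"seat pred",proj(c,S).round(1))
cv2.imwrite("pics/preh.png",np.hstack([tile(a,300,130,55,80,7),tile(b,285,130,55,80,7)]))
```

```text
t 10.70 pos [ 0.5414 -0.0313  0.2077] head 167.9 tilt 41.9 xz 0.001 F [ 0.31 -0.55 -3.15] w 0.0216 q [ 0.53  0.96 -1.38  2.51  1.96  1.42 -0.73]
[ 0.53049472 -0.02919649  0.34357355]
dp [-0.0011, 0.0001, 0.0002] dr [0.0007, -0.0016, 0.0006] | mm 1.1 deg 0.1
ring c pred [328.4 155.5] seat pred [332.5 168.6]
ring c pred [323. 172.] seat pred [312.1 165. ]
```

View pics/preh.png

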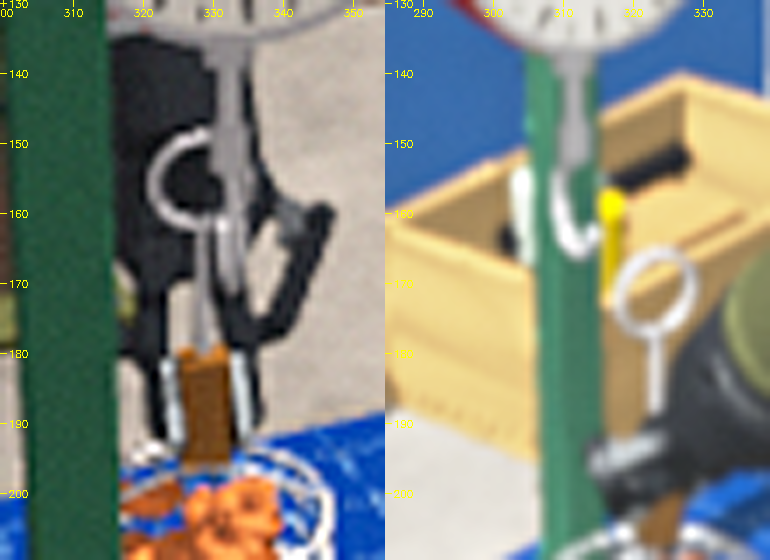

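In scene the ring centre is at (327.9,155.2) and in side at (323.2,171.2), within 1 px of my prediction from the grip. The hook bottom is at (332.8,171.2) in scene and (312.6,166.1) in side, with the tip end at about (315.2,162) in side. I'll refine the hook xy from these with the camera offset calibrated on the ring.

Run:
```python
from h import *
from scipy.optimize import least_squares
a,b=load("sceneB"),load("sideB")
t=np.linspace(0,np.pi/2,30)
arc=np.vstack([np.c_[-15.5*np.sin(t),0*t,14*(1-np.cos(t))-3.5],np.c_[12*np.sin(t),0*t,12*(1-np.cos(t))-3.5]])/1e3
yaw=np.radians(-12.2);Rz=Rot.from_euler('z',yaw).as_matrix()
pr=lambda c,x:np.array([proj(c,[x[0],x[1],.3235]+Rz@q) for q in arc])
def f(x):
    A=pr(a,x);B=pr(b,x); i=A[:,1].argmax(); j=B[:,1].argmax()
    return np.r_[A[i]+[0,1.27]-[332.8+.5,171.2+.3],B[j]+[0,1.2]-[312.6-.2,166.1+.8],B[:,0].max()+1.2-(315.6-.2)]
for sel in (range(5),(0,1),(2,3),(0,2),(0,1,2,3)):
    r=least_squares(lambda x:f(x)[list(sel)],[.599,-.045],diff_step=1e-3); print(list(sel),r.x.round(4),f(r.x).round(2))
```

```text
[0, 1, 2, 3, 4] [ 0.6007 -0.0445] [-0.03  0.34  0.27  0.5  -0.22]
[0, 1] [ 0.599  -0.0437] [-0.   -0.    0.45  0.72 -0.04]
[2, 3] [ 0.6042 -0.0465] [-0.23  1.1   0.    0.   -0.5 ]
[0, 2] [ 0.6029 -0.0453] [-0.    0.79 -0.    0.22 -0.49]
[0, 1, 2, 3] [ 0.601  -0.0444] [ 0.06  0.4   0.17  0.48 -0.32]
```

Run:
```python
from h import *
from plant import manip
s=manip.sense(); print(s["t"],np.round(s["wrist_force"],2))
S=np.array([.601,-.0447,.3235]); gocrown(s,S+[0,0,.0205],-12.2,41.9)
```

```text
10.8 [ 0.18  0.06 -4.21]
dp [0.0007, 0.0541, 0.0477] dr [0.0004, -0.0001, 0.0004] | mm 72.1 deg 0.0
```

Emit:
carry_out --moves '[{"dp":[0.0,0.0018,0.0016],"dr":[0,0,0]},{"dp":[0.0,0.005,0.0044],"dr":[0,0,0]},{"dp":[0.0,0.01,0.0088],"dr":[0,0,0]},{"dp":[0.0,0.015,0.0132],"dr":[0,0,0]},{"dp":[0.0,0.02,0.0176],"dr":[0,0,0]},{"dp":[0.0,0.025,0.022],"dr":[0,0,0]},{"dp":[0.0,0.029,0.0256],"dr":[0,0,0]},{"dp":[0.0005,0.032,0.0282],"dr":[0,0,0]},{"dp":[0.0005,0.034,0.03],"dr":[0,0,0]},{"dp":[0.0005,0.034,0.03],"dr":[0,0,0]}]'

```text
t: 11.8
tool_pos: [0.5858, -0.0416, 0.2078]
eef_rot: [[0.211, 0.727, 0.653], [0.977, -0.157, -0.141], [-0.0, 0.668, -0.744]]
wrist_force: [-0.4, 0.2, -2.9]
gripper_width: 0.0212
```

Run:
```python
from h import *
from plant import manip
s=manip.sense(); show(s); print(crown(s),np.round(s["ft_torque"],2))
S=np.array([.601,-.0447,.3235]); gocrown(s,S+[0,0,.0205],-12.2,41.9)
```

```text
t 11.80 pos [ 0.5858 -0.0416  0.2078] head 167.8 tilt 41.9 xz -0.000 F [-0.35  0.19 -2.86] w 0.0212 q [ 0.58  0.99 -1.35  2.38  1.99  1.34 -0.58]
[ 0.57496382 -0.03936059  0.34372114] [ 0.25  1.18 -0.03]
dp [0.0003, 0.0199, 0.0175] dr [0.0004, 0.0001, -0.0] | mm 26.5 deg 0.0
```

Emit:
carry_out --moves '[{"dp":[0.0,0.0015,0.0013],"dr":[0,0,0]},{"dp":[0.0,0.0035,0.0031],"dr":[0,0,0]},{"dp":[0.0,0.006,0.0053],"dr":[0,0,0]},{"dp":[0.0,0.0085,0.0075],"dr":[0,0,0]},{"dp":[0.0,0.011,0.0097],"dr":[0,0,0]},{"dp":[0.0,0.0135,0.0119],"dr":[0,0,0]},{"dp":[0.0,0.016,0.0141],"dr":[0,0,0]},{"dp":[0.0,0.018,0.0158],"dr":[0,0,0]},{"dp":[0.0,0.0195,0.0172],"dr":[0,0,0]},{"dp":[0.0,0.0195,0.0172],"dr":[0,0,0]}]'

```text
t: 12.8
tool_pos: [0.6114, -0.0472, 0.2081]
eef_rot: [[0.212, 0.727, 0.653], [0.977, -0.158, -0.142], [0.0, 0.668, -0.744]]
wrist_force: [0.1, -0.4, -5.2]
gripper_width: 0.021
```

Run:
```python
from h import *
from plant import manip, capture
s=manip.sense(); show(s); cr=crown(s); print(cr,np.round(s["ft_torque"],2))
S=np.array([.601,-.0447,.3235]); gocrown(s,S+[0,0,.0205],-12.2,41.9)
for n in ("scene","side"):
    pickle.dump(capture(n),open(n+"C.pkl","wb"))
a,b=load("sceneC"),load("sideC")
for c in (a,b): print("ring c pred",proj(c,cr-[0,0,.017]).round(1),"seat pred",proj(c,S).round(1))
cv2.imwrite("pics/inh.png",np.hstack([tile(a,310,135,40,60,10),tile(b,292,135,40,60,10)]))
```

```text
t 12.80 pos [ 0.6114 -0.0472  0.2081] head 167.8 tilt 41.9 xz 0.000 F [ 0.08 -0.44 -5.24] w 0.0210 q [ 0.6   1.   -1.34  2.31  2.    1.3  -0.5 ]
[ 0.60060571 -0.04496775  0.34400009] [ 0.33  1.12 -0.  ]
dp [0.0003, 0.0002, 0.0002] dr [0.0006, 0.0003, -0.0005] | mm 0.4 deg 0.0
ring c pred [332.7 167.7] seat pred [332.9 168.9]
ring c pred [311.8 163.9] seat pred [311.6 164.9]
```

View pics/inh.png

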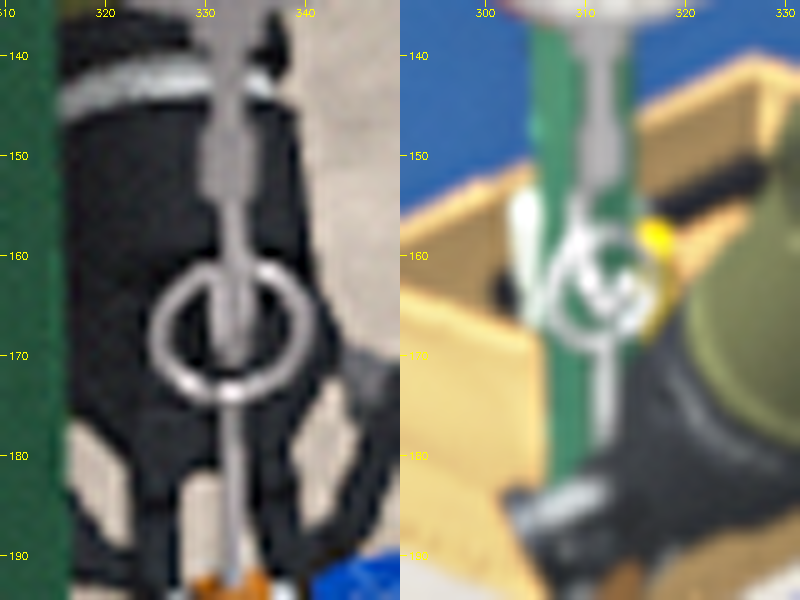

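The image shows the ring threaded on the hook in both views: the ring spans (324–341, 160–174) in scene and (306–317, 157–170) in side, with the hook bottom inside the hole. That is my 12th view, so further checks are numeric. I'll average the held force, then lower slowly.

```bash
cat >> h.py <<'E'
def avg(n=10):
    from plant import manip, capture
    F=[];T=[]
    for i in range(n): capture("side"); s=manip.sense(); F.append(s["wrist_force"]);T.append(s["ft_torque"])
    F=np.array(F); print("avgF",F.mean(0).round(2),"sd",F.std(0).round(2),"M",np.mean(T,0).round(3)); show(s); print("crown",crown(s).round(4)); return s
E
python3 -c "
from h import *
avg(12)"
```

```text
avgF [-0.12 -0.06 -3.41] sd [0.47 0.32 0.35] M [2.510e-01 1.172e+00 1.000e-03]
t 13.50 pos [ 0.6112 -0.0471  0.2081] head 167.8 tilt 41.9 xz -0.000 F [-0.3   0.19 -3.24] w 0.0213 q [ 0.6   1.   -1.34  2.31  2.    1.3  -0.5 ]
crown [ 0.6004 -0.0448  0.344 ]
```

Emit:
carry_out --moves '[{"dp":[0,-0.0007,0.0007],"dr":[0,0,0]},{"dp":[0,-0.002,0.0022],"dr":[0,0,0]},{"dp":[0,-0.0034,0.0037],"dr":[0,0,0]},{"dp":[0,-0.0047,0.0052],"dr":[0,0,0]},{"dp":[0,-0.006,0.0067],"dr":[0,0,0]},{"dp":[0,-0.0074,0.0082],"dr":[0,0,0]},{"dp":[0,-0.0085,0.0095],"dr":[0,0,0]},{"dp":[0,-0.0094,0.0105],"dr":[0,0,0]},{"dp":[0,-0.01,0.0112],"dr":[0,0,0]},{"dp":[0,-0.01,0.0112],"dr":[0,0,0]}]'

```text
t: 14.5
tool_pos: [0.6112, -0.0471, 0.1929]
eef_rot: [[0.211, 0.727, 0.653], [0.977, -0.157, -0.141], [-0.0, 0.668, -0.744]]
wrist_force: [-0.4, -0.7, -3.2]
gripper_width: 0.0215
```

```bash
python3 -c "
from h import *
avg(5)"
```

```text
avgF [-0.4   0.21 -3.29] sd [0.55 0.66 0.69] M [ 0.269  1.196 -0.017]
t 14.75 pos [ 0.6113 -0.0471  0.1932] head 167.8 tilt 41.9 xz 0.000 F [ 0.5   0.57 -3.99] w 0.0215 q [ 0.59  1.03 -1.32  2.32  2.03  1.32 -0.52]
crown [ 0.6004 -0.0448  0.3291]
```

Emit:
carry_out --moves '[{"dp":[0,-0.0005,0.0006],"dr":[0,0,0]},{"dp":[0,-0.0013,0.0015],"dr":[0,0,0]},{"dp":[0,-0.0021,0.0024],"dr":[0,0,0]},{"dp":[0,-0.0029,0.0033],"dr":[0,0,0]},{"dp":[0,-0.0037,0.0042],"dr":[0,0,0]},{"dp":[0,-0.0045,0.0051],"dr":[0,0,0]},{"dp":[0,-0.0053,0.006],"dr":[0,0,0]},{"dp":[0,-0.0061,0.0068],"dr":[0,0,0]},{"dp":[0,-0.0067,0.0074],"dr":[0,0,0]},{"dp":[0,-0.007,0.0078],"dr":[0,0,0]}]'

```text
t: 15.75
tool_pos: [0.6114, -0.0471, 0.1827]
eef_rot: [[0.211, 0.727, 0.653], [0.977, -0.157, -0.141], [0.0, 0.668, -0.744]]
wrist_force: [-0.7, 0.1, -2.7]
gripper_width: 0.0211
```

```bash
python3 -c "
from h import *
avg(6)"
```

```text
avgF [ 0.18 -0.   -2.97] sd [0.38 0.55 0.21] M [ 0.223  1.047 -0.014]
t 16.05 pos [ 0.6114 -0.047   0.1828] head 167.8 tilt 41.9 xz 0.000 F [ 0.01  0.64 -2.71] w 0.0212 q [ 0.58  1.05 -1.31  2.33  2.06  1.34 -0.54]
crown [ 0.6005 -0.0448  0.3187]
```

Emit:
carry_out --moves '[{"dp":[0,-0.0005,0.0006],"dr":[0,0,0]},{"dp":[0,-0.0013,0.0015],"dr":[0,0,0]},{"dp":[0,-0.0021,0.0024],"dr":[0,0,0]},{"dp":[0,-0.0029,0.0033],"dr":[0,0,0]},{"dp":[0,-0.0037,0.0042],"dr":[0,0,0]},{"dp":[0,-0.0045,0.0051],"dr":[0,0,0]},{"dp":[0,-0.0053,0.006],"dr":[0,0,0]},{"dp":[0,-0.0061,0.0068],"dr":[0,0,0]},{"dp":[0,-0.0067,0.0074],"dr":[0,0,0]},{"dp":[0,-0.007,0.0078],"dr":[0,0,0]}]'

```text
t: 17.05
tool_pos: [0.6114, -0.0471, 0.1723]
eef_rot: [[0.211, 0.727, 0.653], [0.977, -0.157, -0.141], [0.0, 0.669, -0.744]]
wrist_force: [-0.3, 0.2, -1.0]
gripper_width: 0.0212
```

```bash
python3 -c "
from h import *
avg(6)"
```

```text
avgF [-0.12 -0.05 -1.59] sd [0.59 0.48 0.64] M [0.187 0.901 0.007]
t 17.35 pos [ 0.6114 -0.0471  0.1724] head 167.8 tilt 42.0 xz 0.000 F [-0.39  0.91 -1.27] w 0.0210 q [ 0.58  1.07 -1.3   2.33  2.08  1.35 -0.55]
crown [ 0.6005 -0.0448  0.3083]
```

Emit:
carry_out --moves '[{"dp":[0,-0.0005,0.0006],"dr":[0,0,0]},{"dp":[0,-0.0012,0.0013],"dr":[0,0,0]},{"dp":[0,-0.0019,0.0021],"dr":[0,0,0]},{"dp":[0,-0.0026,0.0029],"dr":[0,0,0]},{"dp":[0,-0.0033,0.0037],"dr":[0,0,0]},{"dp":[0,-0.004,0.0045],"dr":[0,0,0]},{"dp":[0,-0.0046,0.0052],"dr":[0,0,0]},{"dp":[0,-0.0051,0.0057],"dr":[0,0,0]},{"dp":[0,-0.0054,0.006],"dr":[0,0,0]},{"dp":[0,-0.0054,0.006],"dr":[0,0,0]}]'

```text
t: 18.35
tool_pos: [0.6114, -0.0471, 0.1643]
eef_rot: [[0.211, 0.727, 0.654], [0.977, -0.157, -0.141], [0.0, 0.669, -0.744]]
wrist_force: [0.6, 0.0, -0.3]
gripper_width: 0.0211
```

```bash
cat >> h.py <<'E'
def pointer(c,cen=(316.0,115.0),r0=3,r1=15):
    """angle of the red pointer in the side image, deg clockwise from image up; and rough spread"""
    im=c["color"].astype(int); v,u=np.mgrid[0:400,0:640]; du,dv=u-cen[0],v-cen[1]; rr=np.hypot(du,dv)
    red=np.clip(im[...,0]-(im[...,1]+im[...,2])/2-25,0,None)*((rr>r0)&(rr<r1))
    w=red*rr; k=(red>0); return np.degrees(np.arctan2((w*du).sum(),-(w*dv).sum())).round(1),int(k.sum())
E
python3 -c "
from h import *
print('ref',pointer(load('side')),pointer(load('sideC')))
avg(12)
from plant import capture
print(pointer(capture('side')))"
```

```text
ref (np.float64(-2.2), 38) (np.float64(-2.2), 39)
avgF [-0.22 -0.18 -0.45] sd [0.54 0.39 0.37] M [ 0.138  0.756 -0.039]
t 18.95 pos [ 0.6114 -0.0471  0.1643] head 167.8 tilt 42.0 xz 0.000 F [ 0.69 -0.06  0.03] w 0.0209 q [ 0.57  1.09 -1.29  2.34  2.1   1.37 -0.56]
crown [ 0.6005 -0.0448  0.3002]
(np.float64(82.3), 36)
```

Emit:
carry_out --moves '[{"dp":[0,-0.0004,0.0004],"dr":[0,0,0]},{"dp":[0,-0.0009,0.001],"dr":[0,0,0]},{"dp":[0,-0.0014,0.0016],"dr":[0,0,0]},{"dp":[0,-0.0019,0.0021],"dr":[0,0,0]},{"dp":[0,-0.0024,0.0026],"dr":[0,0,0]},{"dp":[0,-0.0027,0.003],"dr":[0,0,0]},{"dp":[0,-0.0027,0.003],"dr":[0,0,0]}]'

```text
t: 19.7
tool_pos: [0.6114, -0.0471, 0.1603]
eef_rot: [[0.211, 0.727, 0.653], [0.977, -0.157, -0.141], [0.0, 0.669, -0.744]]
wrist_force: [-0.5, -0.3, -0.0]
gripper_width: 0.0211
```

```bash
python3 -c "
from h import *
avg(30)
from plant import capture
print(pointer(capture('side')))"
```

```text
avgF [ 0.01 -0.24  0.14] sd [0.51 0.63 0.44] M [ 0.14   0.669 -0.044]
t 21.20 pos [ 0.6114 -0.047   0.1603] head 167.8 tilt 42.0 xz 0.000 F [ 0.43 -0.75  0.38] w 0.0212 q [ 0.57  1.1  -1.28  2.34  2.11  1.37 -0.56]
crown [ 0.6005 -0.0448  0.2962]
(np.float64(101.8), 33)
```

Emit:
carry_out --moves '[{"dp":[0,0,0],"dr":[0,0,0]},{"dp":[0,0,0],"dr":[0,0,0]},{"dp":[0,0,0],"dr":[0,0,0]}]' --fingers 255 --grip_force 20

```text
t: 21.55
tool_pos: [0.6114, -0.047, 0.1603]
eef_rot: [[0.211, 0.727, 0.653], [0.977, -0.157, -0.141], [0.0, 0.669, -0.744]]
wrist_force: [-0.4, -0.8, 0.2]
gripper_width: 0.0212
```

```bash
python3 -c "
from h import *
avg(10)
from plant import capture
print(pointer(capture('side')))"
```

```text
avgF [ 0.13 -0.51  0.05] sd [0.73 0.36 0.74] M [ 0.149  0.685 -0.047]
t 22.05 pos [ 0.6114 -0.0471  0.1603] head 167.8 tilt 42.0 xz 0.000 F [ 0.8  -0.66 -1.16] w 0.0211 q [ 0.57  1.1  -1.28  2.34  2.11  1.37 -0.56]
crown [ 0.6005 -0.0448  0.2962]
(np.float64(101.8), 33)
```

Emit:
carry_out --moves '[{"dp":[0,0,0],"dr":[0,0,0]},{"dp":[0,0,0],"dr":[0,0,0]},{"dp":[0,0,0],"dr":[0,0,0]},{"dp":[0,0,0],"dr":[0,0,0]}]' --fingers 185

```text
t: 22.5
tool_pos: [0.6114, -0.047, 0.1603]
eef_rot: [[0.211, 0.727, 0.654], [0.977, -0.157, -0.141], [0.0, 0.669, -0.744]]
wrist_force: [0.6, -0.2, -0.2]
gripper_width: 0.0235
```

```bash
python3 -c "
from h import *
s=avg(3)
from plant import capture
for i in range(4): print(pointer(capture('side')))"
```

```text
avgF [-0.35 -0.22  0.01] sd [0.65 0.33 0.33] M [ 0.169  0.663 -0.01 ]
t 22.65 pos [ 0.6114 -0.0471  0.1603] head 167.8 tilt 42.0 xz 0.000 F [-1.23  0.07  0.48] w 0.0235 q [ 0.57  1.1  -1.28  2.34  2.11  1.37 -0.56]
crown [ 0.6005 -0.0448  0.2962]
(np.float64(97.3), 34)
(np.float64(97.3), 33)
(np.float64(97.3), 34)
(np.float64(97.3), 33)
```

Released: the pointer only crept from 101.8° to 97.3°, about 1 mm of hook travel, and is now steady. I'll open wider and back out along the tool axis.

Emit:
carry_out --moves '[{"dp":[0,0,0],"dr":[0,0,0]},{"dp":[0,0,0],"dr":[0,0,0]},{"dp":[0,0,0],"dr":[0,0,0]}]' --fingers 165

```text
t: 23.15
tool_pos: [0.6114, -0.047, 0.1603]
eef_rot: [[0.211, 0.727, 0.653], [0.977, -0.157, -0.141], [0.0, 0.669, -0.744]]
wrist_force: [-1.1, -1.0, 0.9]
gripper_width: 0.03
```

Emit:
carry_out --moves '[{"dp":[0,0,0],"dr":[0,0,0]},{"dp":[0,0,0],"dr":[0,0,0]},{"dp":[0,0,0],"dr":[0,0,0]},{"dp":[0,0,0],"dr":[0,0,0]},{"dp":[0,0,0],"dr":[0,0,0]}]' --fingers 60

```text
t: 23.65
tool_pos: [0.6114, -0.047, 0.1603]
eef_rot: [[0.211, 0.727, 0.654], [0.977, -0.157, -0.141], [0.0, 0.669, -0.744]]
wrist_force: [-0.1, -0.1, -0.3]
gripper_width: 0.0654
```

```bash
python3 -c "
from h import *
s=avg(4)
from plant import capture
c,d=wrist('w6')[1],capture('side')
pickle.dump(d,open('sideD.pkl','wb')); print(pointer(d))"
```

```text
avgF [-0.34 -0.5  -0.18] sd [0.29 0.37 0.23] M [0.176 0.707 0.005]
t 23.85 pos [ 0.6114 -0.0471  0.1603] head 167.8 tilt 42.0 xz 0.000 F [-0.67 -1.09 -0.5 ] w 0.0652 q [ 0.57  1.1  -1.28  2.34  2.11  1.37 -0.56]
crown [ 0.6005 -0.0448  0.2962]
(np.float64(97.1), 33)
```

Emit:
carry_out --moves '[{"dp":[0,0,-0.002],"dr":[0,0,0]},{"dp":[0,0,-0.006],"dr":[0,0,0]},{"dp":[0,0,-0.012],"dr":[0,0,0]},{"dp":[0,0,-0.02],"dr":[0,0,0]},{"dp":[0,0,-0.03],"dr":[0,0,0]},{"dp":[0,0,-0.04],"dr":[0,0,0]},{"dp":[0,0,-0.05],"dr":[0,0,0]},{"dp":[0,0,-0.06],"dr":[0,0,0]},{"dp":[0,0,-0.066],"dr":[0,0,0]},{"dp":[0,0,-0.07],"dr":[0,0,0]}]'

```text
t: 24.95
tool_pos: [0.5654, -0.037, 0.2131]
eef_rot: [[0.211, 0.726, 0.654], [0.977, -0.157, -0.141], [-0.0, 0.669, -0.743]]
wrist_force: [-0.6, 0.5, -0.8]
gripper_width: 0.0651
```

```bash
python3 -c "
from h import *
s=avg(3)
from plant import capture
print(pointer(capture('side')))"
```

```text
avgF [-0.17 -0.09 -0.03] sd [0.5  0.45 0.21] M [ 0.142  0.682 -0.005]
t 25.10 pos [ 0.5657 -0.0372  0.2126] head 167.8 tilt 42.0 xz -0.000 F [-0.22 -0.13  0.13] w 0.0652 q [ 0.57  0.96 -1.37  2.44  1.97  1.36 -0.64]
crown [ 0.5548 -0.0349  0.3484]
(np.float64(97.1), 35)
```

Emit:
carry_out --moves '[{"dp":[0,0,-0.006],"dr":[0,0,0]},{"dp":[0,0,-0.014],"dr":[0,0,0]},{"dp":[0,0,-0.022],"dr":[0,0,0]},{"dp":[0,0,-0.029],"dr":[0,0,0]},{"dp":[0,0,-0.033],"dr":[0,0,0]},{"dp":[0,0,-0.035],"dr":[0,0,0]},{"dp":[0,0,-0.035],"dr":[0,0,0]},{"dp":[0,0,-0.035],"dr":[0,0,0]}]'

```text
t: 25.95
tool_pos: [0.5429, -0.0325, 0.2382]
eef_rot: [[0.212, 0.727, 0.653], [0.977, -0.158, -0.142], [-0.0, 0.668, -0.744]]
wrist_force: [-0.1, -1.1, -1.7]
gripper_width: 0.0654
```

Run:
```python
from h import *
from plant import manip,capture
s=manip.sense(); show(s)
I=[]
for i in range(12):
    d=capture("side"); I.append(d["color"].astype(int)); 
    if i%4==0: print(pointer(d))
print("side motion over 0.6 s:",[int(np.abs(x-I[0])[130:260,280:345].max()) for x in I[1:]])
a=load("scene"); n=capture("scene"); D=np.abs(n["color"].astype(int)-a["color"]).max(2)>60
k,l,st,ce=cv2.connectedComponentsWithStats(D.astype(np.uint8)); print([(x[:4].tolist(),int(x[4])) for x in st[1:] if x[4]>25])
# where is the ring/hook now (expected)
for c,nm in ((n,"scene"),(d,"side")): print(nm,"exp ring centre",proj(c,[.601,-.0447,.297-.017]).round(1))
# wooden handle in scene: brown pixels near the hook
im=cv2.cvtColor(n["color"],cv2.COLOR_RGB2HSV); m=cv2.inRange(im,(8,120,50),(16,255,190)); m[:, :310]=0;m[:,360:]=0;m[:170]=0;m[280:]=0
v,u=np.nonzero(m); print("brown",len(u),u.mean().round(1),np.percentile(v,[2,50,98]))
print("exp handle/elbows",proj(n,[.601,-.0447,.173]).round(1),proj(n,[.601,-.0447,.115]).round(1))
```

```text
t 25.95 pos [ 0.5429 -0.0325  0.2382] head 167.8 tilt 42.0 xz -0.000 F [-0.1  -1.14 -1.68] w 0.0654 q [ 0.57  0.88 -1.4   2.47  1.9   1.33 -0.67]
(np.float64(97.2), 35)
(np.float64(97.1), 35)
(np.float64(97.1), 35)
side motion over 0.6 s: [34, 35, 41, 35, 35, 37, 27, 26, 38, 40, 39]
[([73, 0, 82, 72], 2289), ([175, 0, 78, 81], 427), ([216, 0, 87, 79], 1661), ([86, 73, 24, 28], 196), ([334, 85, 2, 21], 40), ([86, 100, 54, 67], 1555), ([315, 109, 18, 8], 35), ([315, 133, 17, 35], 416), ([331, 139, 19, 43], 313), ([226, 171, 21, 7], 40), ([60, 182, 247, 93], 7083), ([246, 185, 20, 5], 29), ([318, 194, 35, 84], 1409), ([162, 259, 8, 6], 28), ([270, 273, 13, 12], 53), ([5, 392, 9, 8], 39)]
scene exp ring centre [332.9 182.9]
side exp ring centre [311.9 176.5]
brown 260 331.4 [208.   230.   246.82]
exp handle/elbows [332.9 214.7] [333.  230.6]
```

Run:
```python
from h import *
from plant import manip,capture,hand_in
A=np.mean([capture("side")["color"].astype(float) for i in range(8)],0)
B=np.mean([capture("side")["color"].astype(float) for i in range(8)],0)
D=np.abs(A-B).max(2); print("basket region %.1f static %.1f"%(D[150:260,285:340].max(),D[260:370,100:155].max()))
s=manip.sense(); print(pointer(capture("side")),s["t"]); print(hand_in())
```

```text
basket region 3.0 static 4.1
(np.float64(97.1), 33) 27.4
the job is handed in; nothing more can be done
None
```

The copper-elbow basket is hanging by its eye on the red scale's hook, free and at rest. I handed the job in at about 27.4 s of the 69 s allowed.

**What I did:**
- I gripped the wooden handle with the fingers leaning 42°, lifted it upright and threaded the eye over the hook tip.
- I then lowered it at no more than about 15 mm/s. I let go only when the wrist force averaged about 0.1 N, with roughly 3.4 N (about 0.35 kg) on the hook.

**Last checks:**
- **Letting go:** the pointer moved only from 101.8° to 97.3° in the side image, about 1 mm of hook travel, and then held at 97.1°.
- **At rest:** averaged side pictures showed no motion of the basket above image noise.
- **Robot clear:** the gripper is about 60 mm clear of the handle. The wrist force was within its noise, which is about 0.5 N for a single reading.
- **Bystanders:** comparing the scene before and after, I saw no displaced objects. A small changed patch near the pliers I put down to the arm's shadow, but I did not look closer because my picture views were used up.

**What went wrong along the way:**
- My first estimate of the basket's heading, from the fixed cameras, was off by about 37°; the wrist camera corrected it.
- My first approach ran into the limits of joints 5 and 6. I swung the wrist round to its other configuration, away from everything, before grasping.

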